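# Change the stakes in the stake holder

## Robot

A 6-joint arm with a two-finger parallel gripper is mounted at the origin on a cart in front of the work surface, level with it; the furniture and walls round the work are solid. World frame = base frame: x ahead of the robot, y to its left, z up, the work surface at z = 0. Lengths are in m, angles in rad, forces in N, time in s.
With the tool pointing down it reaches from about 0.4 to 0.825 m from the base axis. Payload 7 kg.
Tool frame: the origin (TCP) lies at the very end of the fingers, on their centre line; the grasp point (between the pads) lies 19 mm behind it; z points along the fingers, x is the direction in which the jaws open and shut, and the axes are right-handed (so a half turn about z gives the same grasp; the last joint's range is limited). The gripper opens to 85 mm and grips with 20 to 120 N. Pads are 22 mm wide; open, the fingers measure 114 mm over their backs; the gripper's body (76 mm by 85 mm) begins 54 mm behind the grasp point. The pads swing forward as they close: fully open they stand 13 mm farther back than shut.
Start: joints at [-1.038, 0.359, 0.012, 0, -1.224, -0.288], TCP at [0.164, -0.655, 0.231] pointing down, gripper open.
Joint ranges: [-3.07, 3.07], [-1.43, 2.12], [-1.02, 1.25], [-3.03, 1.67], [-3.05, -0], [-3.03, 3.03]. Speed limits (rad/s): [2.39, 2.39, 3.01, 3.14, 3.14, 3.14].

## Interface

Orientations are given as a rotation vector (axis times angle).
In Python, from cell import robot gives the robot as it stands.
- The arm moves only by the tool step_arm, never from a script. Its argument "steps" is a list of rows, each a list of 7 numbers: the closure, from 0 (fully open) to 1 (shut), then the shift along the tool's x, y, z in m, then the turn, a rotation vector about the tool's x, y, z in degrees. A call has 1 to 10 rows; each row shifts and turns the commanded pose from where the row before left it, along the tool's axes as they then stand; what a row does not reach is not made up. A row lasts 1/12 s, in which the tool goes at most 41.7 mm and 7.16 degrees, less where a joint would pass 70% of its speed; a pose out of reach is approached as far as the arm can. A call is refused whole if a number of a shift passes 0.0417 or a number of a turn 7.16, either way. A call with a gripper value outside its range is refused whole. The fingers move at their own pace and stop on an object; "grip_force" is the grip in N (left out, the last holds). Time passes only in rows, so rows that do not move let the fingers close. It gives the time, the measured TCP pose, the force and the opening at its end, in the units of the state.
- robot.observe(): the state, without advancing time (a new reading comes with each control period).
- robot.read_camera(name): name is "side" or "top"; returns a dict with "img" (400x640x3 uint8, blue, green, red), "fx", "fy", "cx", "cy" (pixels), "T" (4x4, takes a point from camera to world coordinates). Camera axes: x right, y down, z forward; pixel columns grow to the right and rows downward; lengths in m; the calibration is good to about 2 mm. A picture is of the moment at which its call begins. There is no depth.
- robot.sign_off(): hands the job in, once; it reports no verdict.
The state is a dict: "time_s": time; "joint_pos": joint angles; "dq": joint speeds; "effort": joint torques, N m; "position": TCP position; "orientation": TCP orientation; "force": force on the tool from outside, world axes, zero at the start; "wrist_torque": the same for the moment, N m; "width": finger opening in m.
Only numpy, scipy, OpenCV 4.12 (cv2) and the standard library are available. Lean on these libraries where they do the work, as an engineer would, in place of code of your own. Each camera call takes 0.05 s, during which the arm holds its last target.

## Task

Change the bench stakes over for the next raising job. Break the square flat stakes loose by twisting the ejector knob to its stop and letting it spring back, stand each of them away in a free hole of the wooden rack, then set every domed stake from the rack into a socket of its own and tap it fully home with the mallet, collar down on the sleeve's rim (taps only: do not press it home with the gripper). Finish with the mallet standing on its face on the bench.

Things in the scene. Friction and masses are not known exactly. Their poses are not given: they have to be found in the camera images.
- holder: Steel stake holder bolted to the bench: base 372 mm long (its y), 92 mm wide, with three upright round sleeves 49 mm across, 75 mm apart, and a post with the ejector knob at the +y end. Origin at bench level; sockets at y -110, -35, +40 mm, knob at y +135 mm, x 0; sleeve rims at z 75 mm. Two or three sleeves hold flat stakes driven home.
- eject_knob (a joint): Spring-return ejector knob, upright axis: 0 at rest, grows clockwise seen from above, stop at 1.2 rad. It raises pins in all three sockets together (10 mm per rad), lifting whatever stake sits there; needs up to about 0.7 N m; springs back to 0 with the pins when let go. Stakes then stand loose in their sockets, 5 to 9 mm proud.
- eject_knob_grip (a point): Middle of the knob's black grip bar (56 mm long, 14 mm thick, 26 mm high, centre 90 mm above the bench), on the knob's axis. Turns with the knob: its x axis lies along the bar, at rest along the holder's x.
- rack: Wooden stake rack fixed on the bench, 160 mm (its x) by 236 mm (its y), top at z 70 mm, six loose round holes of 31 mm in two rows of three, 75 mm apart both ways. Origin at bench level under its centre. A stake stands in a hole with its collar on the board. Two or three holes hold domed stakes.
- mallet: Soft-faced mallet, 0.45 kg, standing on one face: upright round head 54 mm across, 52 mm high; round wooden handle 17 mm thick, level along its -x out to 150 mm from the head's axis, 26 mm up. Origin at the centre of the lower face, z up. Grip the head across its y, clear of the handle, or grip the handle; the lower face does the tapping.
- socket0 (a point): Mouth centre of the socket at y -110 mm of the holder, level with the rim (75 mm up); axes as the holder's. The tapered bore (sprung petals) centres a tip up to 3 mm off. A stake let go in it stands 4 to 8 mm proud; mallet taps of 15 to 20 N drive it home, collar on the rim, where the taper grips it (about 10 N to pull out).
- socket1 (a point): Mouth centre of the socket at y -35 mm of the holder, level with the rim (75 mm up); axes as the holder's. The tapered bore (sprung petals) centres a tip up to 3 mm off. A stake let go in it stands 4 to 8 mm proud; mallet taps of 15 to 20 N drive it home, collar on the rim, where the taper grips it (about 10 N to pull out).
- socket2 (a point): Mouth centre of the socket at y +40 mm of the holder, level with the rim (75 mm up); axes as the holder's. The tapered bore (sprung petals) centres a tip up to 3 mm off. A stake let go in it stands 4 to 8 mm proud; mallet taps of 15 to 20 N drive it home, collar on the rim, where the taper grips it (about 10 N to pull out).
- rack_hole0 (a point): Centre of the rack hole at x -37.5, y +75 mm of the rack, at the board's top surface (70 mm up).
- rack_hole1 (a point): Centre of the rack hole at x -37.5, y +0 mm of the rack, at the board's top surface (70 mm up).
- rack_hole2 (a point): Centre of the rack hole at x -37.5, y -75 mm of the rack, at the board's top surface (70 mm up).
- rack_hole3 (a point): Centre of the rack hole at x +37.5, y +75 mm of the rack, at the board's top surface (70 mm up).
- rack_hole4 (a point): Centre of the rack hole at x +37.5, y +0 mm of the rack, at the board's top surface (70 mm up).
- rack_hole5 (a point): Centre of the rack hole at x +37.5, y -75 mm of the rack, at the board's top surface (70 mm up).
- flat_stake1: Flat stake (may be absent), steel, 0.25 kg. Origin at the tip of its shank, z up along the axis. Shank z 0-55 mm, tapering evenly from 15 mm across at the tip to 26 mm; collar 40 mm across (z 55-61 mm), neck 18 mm across (z 61-83 mm), square flat-topped head 38 x 38 mm (z 83-108 mm), sides along its x and y. Starts home in a socket.
- flat_stake2: Flat stake (may be absent), steel, 0.25 kg. Origin at the tip of its shank, z up along the axis. Shank z 0-55 mm, tapering evenly from 15 mm across at the tip to 26 mm; collar 40 mm across (z 55-61 mm), neck 18 mm across (z 61-83 mm), square flat-topped head 38 x 38 mm (z 83-108 mm), sides along its x and y. Starts home in a socket.
- flat_stake3: Flat stake (may be absent), steel, 0.25 kg. Origin at the tip of its shank, z up along the axis. Shank z 0-55 mm, tapering evenly from 15 mm across at the tip to 26 mm; collar 40 mm across (z 55-61 mm), neck 18 mm across (z 61-83 mm), square flat-topped head 38 x 38 mm (z 83-108 mm), sides along its x and y. Starts home in a socket.
- dome_stake1: Domed stake (may be absent), steel, 0.25 kg. Origin at the tip of its shank, z up along the axis. Shank z 0-55 mm, tapering evenly from 15 mm across at the tip to 26 mm; collar 40 mm across (z 55-61 mm), neck 18 mm across (z 61-83 mm), round head 40 mm across (z 83-105 mm) with a low dome, crown at z 111 mm. Starts in a rack hole.
- dome_stake2: Domed stake (may be absent), steel, 0.25 kg. Origin at the tip of its shank, z up along the axis. Shank z 0-55 mm, tapering evenly from 15 mm across at the tip to 26 mm; collar 40 mm across (z 55-61 mm), neck 18 mm across (z 61-83 mm), round head 40 mm across (z 83-105 mm) with a middling dome, crown at z 117 mm. Starts in a rack hole.
- dome_stake3: Domed stake (may be absent), steel, 0.25 kg. Origin at the tip of its shank, z up along the axis. Shank z 0-55 mm, tapering evenly from 15 mm across at the tip to 26 mm; collar 40 mm across (z 55-61 mm), neck 18 mm across (z 61-83 mm), round head 40 mm across (z 83-105 mm) with a high dome, crown at z 124 mm. Starts in a rack hole.
Not all that is in view belongs to the job. What is shaped like the flat_stake3 but red is not meant.

How it is judged:
On the way, in this order (a step that is already met when the one before it is completed fails the run):
1. the ejector knob is twisted to its stop while the flat stakes are still in the sockets (value of joint eject_knob above 1.1 rad and (horizontal distance between flat_stake1 and socket0 below 0.006 m or horizontal distance between flat_stake1 and socket1 below 0.006 m or horizontal distance between flat_stake1 and socket2 below 0.006 m) and (horizontal distance between flat_stake2 and socket0 below 0.006 m or horizontal distance between flat_stake2 and socket1 below 0.006 m or horizontal distance between flat_stake2 and socket2 below 0.006 m) and (horizontal distance between flat_stake3 and socket0 below 0.006 m or horizontal distance between flat_stake3 and socket1 below 0.006 m or horizontal distance between flat_stake3 and socket2 below 0.006 m)), for 0.1 s.
2. the knob is let go and springs back (value of joint eject_knob below 0.15 rad), for 0.2 s.
3. a domed stake is tapped with the mallet ((contact force between mallet and dome_stake1 above 3 N or contact force between mallet and dome_stake2 above 3 N or contact force between mallet and dome_stake3 above 3 N)).
At the end, for the whole second after the job is handed in: flat stakes stand in rack holes (6 mm off axis, collar 4 mm off the board, 0.08 rad tilt at most); domed stakes are home in sockets (3 mm, collar within 2 mm of the rim, 0.05 rad); knob back under 0.15 rad; mallet stands on its face on the bench (0.1 rad); all still (((horizontal distance between flat_stake1 and rack_hole0 below 0.006 m and z of flat_stake1 in the frame of rack_hole0 below -0.051 m) or (horizontal distance between flat_stake1 and rack_hole1 below 0.006 m and z of flat_stake1 in the frame of rack_hole1 below -0.051 m) or (horizontal distance between flat_stake1 and rack_hole2 below 0.006 m and z of flat_stake1 in the frame of rack_hole2 below -0.051 m) or (horizontal distance between flat_stake1 and rack_hole3 below 0.006 m and z of flat_stake1 in the frame of rack_hole3 below -0.051 m) or (horizontal distance between flat_stake1 and rack_hole4 below 0.006 m and z of flat_stake1 in the frame of rack_hole4 below -0.051 m) or (horizontal distance between flat_stake1 and rack_hole5 below 0.006 m and z of flat_stake1 in the frame of rack_hole5 below -0.051 m)) and angle between each of flat_stake1, flat_stake2, flat_stake3's own z axis and vertical below 0.08 rad and linear speed of each of flat_stake1, flat_stake2, flat_stake3, dome_stake1, dome_stake2, dome_stake3, mallet below 0.01 m/s and ((horizontal distance between flat_stake2 and rack_hole0 below 0.006 m and z of flat_stake2 in the frame of rack_hole0 below -0.051 m) or (horizontal distance between flat_stake2 and rack_hole1 below 0.006 m and z of flat_stake2 in the frame of rack_hole1 below -0.051 m) or (horizontal distance between flat_stake2 and rack_hole2 below 0.006 m and z of flat_stake2 in the frame of rack_hole2 below -0.051 m) or (horizontal distance between flat_stake2 and rack_hole3 below 0.006 m and z of flat_stake2 in the frame of rack_hole3 below -0.051 m) or (horizontal distance between flat_stake2 and rack_hole4 below 0.006 m and z of flat_stake2 in the frame of rack_hole4 below -0.051 m) or (horizontal distance between flat_stake2 and rack_hole5 below 0.006 m and z of flat_stake2 in the frame of rack_hole5 below -0.051 m)) and ((horizontal distance between flat_stake3 and rack_hole0 below 0.006 m and z of flat_stake3 in the frame of rack_hole0 below -0.051 m) or (horizontal distance between flat_stake3 and rack_hole1 below 0.006 m and z of flat_stake3 in the frame of rack_hole1 below -0.051 m) or (horizontal distance between flat_stake3 and rack_hole2 below 0.006 m and z of flat_stake3 in the frame of rack_hole2 below -0.051 m) or (horizontal distance between flat_stake3 and rack_hole3 below 0.006 m and z of flat_stake3 in the frame of rack_hole3 below -0.051 m) or (horizontal distance between flat_stake3 and rack_hole4 below 0.006 m and z of flat_stake3 in the frame of rack_hole4 below -0.051 m) or (horizontal distance between flat_stake3 and rack_hole5 below 0.006 m and z of flat_stake3 in the frame of rack_hole5 below -0.051 m)) and ((horizontal distance between dome_stake1 and socket0 below 0.003 m and z of dome_stake1 in the frame of socket0 below -0.053 m) or (horizontal distance between dome_stake1 and socket1 below 0.003 m and z of dome_stake1 in the frame of socket1 below -0.053 m) or (horizontal distance between dome_stake1 and socket2 below 0.003 m and z of dome_stake1 in the frame of socket2 below -0.053 m)) and angle between each of dome_stake1, dome_stake2, dome_stake3's own z axis and vertical below 0.05 rad and ((horizontal distance between dome_stake2 and socket0 below 0.003 m and z of dome_stake2 in the frame of socket0 below -0.053 m) or (horizontal distance between dome_stake2 and socket1 below 0.003 m and z of dome_stake2 in the frame of socket1 below -0.053 m) or (horizontal distance between dome_stake2 and socket2 below 0.003 m and z of dome_stake2 in the frame of socket2 below -0.053 m)) and ((horizontal distance between dome_stake3 and socket0 below 0.003 m and z of dome_stake3 in the frame of socket0 below -0.053 m) or (horizontal distance between dome_stake3 and socket1 below 0.003 m and z of dome_stake3 in the frame of socket1 below -0.053 m) or (horizontal distance between dome_stake3 and socket2 below 0.003 m and z of dome_stake3 in the frame of socket2 below -0.053 m)) and value of joint eject_knob below 0.15 rad and angle between mallet's own z axis and vertical below 0.1 rad and height (world z) of mallet below 0.006 m); the robot touches nothing.
It fails at once if a domed stake is pressed home by the gripper instead of the mallet (moved between 3 and 1.2 mm proud while the fingers touch it) ((((horizontal distance between dome_stake1 and socket0 below 0.003 m and z of dome_stake1 in the frame of socket0 below -0.052 m) or (horizontal distance between dome_stake1 and socket1 below 0.003 m and z of dome_stake1 in the frame of socket1 below -0.052 m) or (horizontal distance between dome_stake1 and socket2 below 0.003 m and z of dome_stake1 in the frame of socket2 below -0.052 m)) and not ((horizontal distance between dome_stake1 and socket0 below 0.003 m and z of dome_stake1 in the frame of socket0 below -0.0538 m) or (horizontal distance between dome_stake1 and socket1 below 0.003 m and z of dome_stake1 in the frame of socket1 below -0.0538 m) or (horizontal distance between dome_stake1 and socket2 below 0.003 m and z of dome_stake1 in the frame of socket2 below -0.0538 m)) and contact force between the fingers and dome_stake1 above 2 N and linear speed of dome_stake1 above 0.002 m/s) or (((horizontal distance between dome_stake2 and socket0 below 0.003 m and z of dome_stake2 in the frame of socket0 below -0.052 m) or (horizontal distance between dome_stake2 and socket1 below 0.003 m and z of dome_stake2 in the frame of socket1 below -0.052 m) or (horizontal distance between dome_stake2 and socket2 below 0.003 m and z of dome_stake2 in the frame of socket2 below -0.052 m)) and not ((horizontal distance between dome_stake2 and socket0 below 0.003 m and z of dome_stake2 in the frame of socket0 below -0.0538 m) or (horizontal distance between dome_stake2 and socket1 below 0.003 m and z of dome_stake2 in the frame of socket1 below -0.0538 m) or (horizontal distance between dome_stake2 and socket2 below 0.003 m and z of dome_stake2 in the frame of socket2 below -0.0538 m)) and contact force between the fingers and dome_stake2 above 2 N and linear speed of dome_stake2 above 0.002 m/s) or (((horizontal distance between dome_stake3 and socket0 below 0.003 m and z of dome_stake3 in the frame of socket0 below -0.052 m) or (horizontal distance between dome_stake3 and socket1 below 0.003 m and z of dome_stake3 in the frame of socket1 below -0.052 m) or (horizontal distance between dome_stake3 and socket2 below 0.003 m and z of dome_stake3 in the frame of socket2 below -0.052 m)) and not ((horizontal distance between dome_stake3 and socket0 below 0.003 m and z of dome_stake3 in the frame of socket0 below -0.0538 m) or (horizontal distance between dome_stake3 and socket1 below 0.003 m and z of dome_stake3 in the frame of socket1 below -0.0538 m) or (horizontal distance between dome_stake3 and socket2 below 0.003 m and z of dome_stake3 in the frame of socket2 below -0.0538 m)) and contact force between the fingers and dome_stake3 above 2 N and linear speed of dome_stake3 above 0.002 m/s)).
Of flat_stake1, flat_stake2, flat_stake3 only 2 to 3 are there at a start; the rules pass over those that are not, and their reading is None.
Of dome_stake1, dome_stake2, dome_stake3 only 2 to 3 are there at a start; the rules pass over those that are not, and their reading is None.
At some moment in a run one of mallet may be knocked a few centimetres aside while the robot is not near it.
It also fails if it takes over 210 s, if anything falls off the work surface, if the arm or the gripper's body presses on something with over 40 N, if the wrist force passes 120 N, or if a joint passes its speed limit or range.

## Working session

There is one attempt and no reset: what is moved stays moved. The work goes in short steps, Python scripts to look and compute and a tool call to move; the robot and the scene stay as the last step left them, time stands still between calls to the robot, and variables do not carry over. Pictures are saved under pics/ and viewed, and the job is handed in when it is done.

Besides the shell and the picture viewer there is one more tool, called in YAML: its name, and indented under it one key for each argument. step_arm: Moves the arm, as the interface text tells. Its arguments: {"type":"object","properties":{"steps":{"type":"array"},"grip_force":{"type":"number"}},"required":["steps"]}

```bash
ls; mkdir -p pics; cat > h.py <<'E'
import numpy as np, cv2
from cell import robot
def cam(name,fn=None):
    c=robot.read_camera(name)
    if fn: cv2.imwrite('pics/'+fn,c['img'])
    return c
def ray(c,u,v,z):
    T=np.array(c['T']); d=T[:3,:3]@np.array([(u-c['cx'])/c['fx'],(v-c['cy'])/c['fy'],1]); o=T[:3,3]
    return o+d*(z-o[2])/d[2]
def proj(c,p):
    T=np.array(c['T']); q=T[:3,:3].T@(np.array(p)-T[:3,3]); return np.array([q[0]/q[2]*c['fx']+c['cx'],q[1]/q[2]*c['fy']+c['cy']])
E
python3 - <<'E'
from h import *
print(robot.observe())
for n in('side','top'):
    c=cam(n,n+'0.png'); print(n,c['fx'],c['cx'],c['cy']); print(np.round(c['T'],4))
E
```

```text
pics
{'time_s': 0.0, 'joint_pos': array([-1.03789322e+00,  3.59373501e-01,  1.10834471e-02, -3.14216400e-04,
       -1.22409148e+00, -2.88118099e-01]), 'dq': array([-0.00022407, -0.00091118,  0.00053969,  0.00064464, -0.00037888,
       -0.00043607]), 'effort': array([-5.77652063e-04, -5.83322811e+01,  2.93415892e+01,  6.93674371e+00,
       -6.10880044e-03,  2.15583310e-05]), 'position': array([ 0.16345167, -0.65443478,  0.23038951]), 'orientation': array([-1.93290514e+00, -2.47485222e+00, -1.34302640e-03]), 'force': array([-0.80287764,  0.54341837, -0.4677591 ]), 'wrist_torque': array([-0.02353106, -0.06193152,  0.01726228]), 'width': 0.08503096351887948}
side 456.2550397348007 312.5058894309636 202.59436462578745
[[ 0.9882 -0.0615  0.14    0.2595]
 [-0.1528 -0.4306  0.8895 -1.2301]
 [ 0.0056 -0.9004 -0.435   0.7039]
 [ 0.      0.      0.      1.    ]]
top 415.81986200133986 323.75946656181287 207.13091226462757
[[ 0.0073 -0.9825  0.1859  0.235 ]
 [-0.9999 -0.0059  0.0082  0.0159]
 [-0.007  -0.186  -0.9825  1.2611]
 [ 0.      0.      0.      1.    ]]
```

View pics/side0.png

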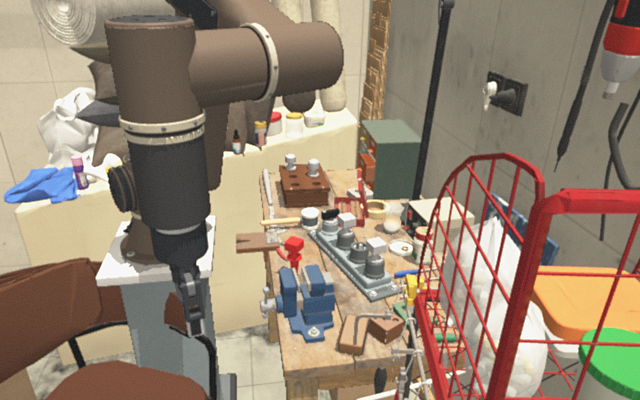

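View pics/top0.png

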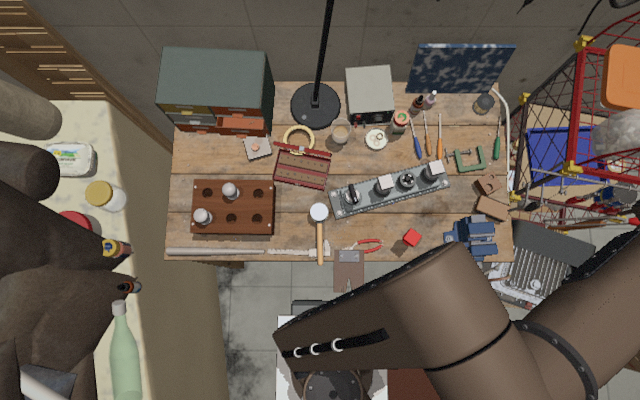

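```bash
python3 - <<'E'
from h import *
c=cv2.imread('pics/top0.png')
cv2.imwrite('pics/t0a.png',cv2.resize(c[150:260,310:460],None,fx=5,fy=5,interpolation=cv2.INTER_CUBIC))
cv2.imwrite('pics/t0b.png',cv2.resize(c[165:270,170:350],None,fx=4,fy=4,interpolation=cv2.INTER_CUBIC))
c=cv2.imread('pics/side0.png')
cv2.imwrite('pics/s0a.png',cv2.resize(c[150:305,240:400],None,fx=3.8,fy=3.8,interpolation=cv2.INTER_CUBIC))
E
```

```text
(no output)
```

View pics/t0a.png

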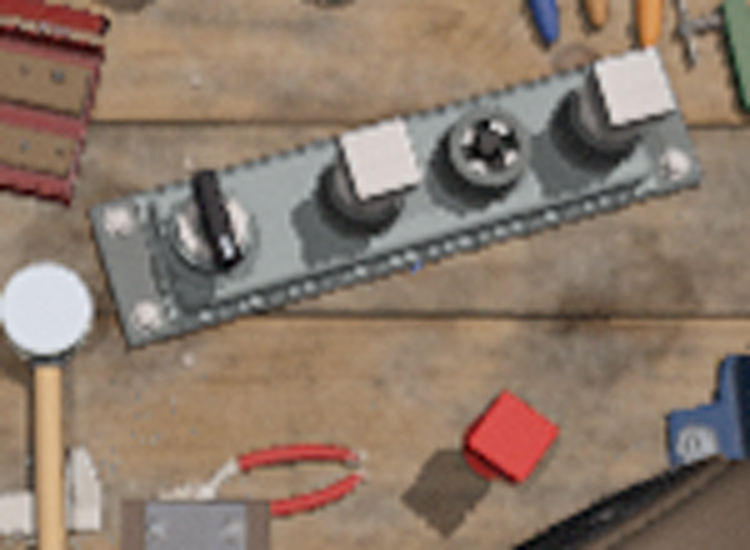

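View pics/t0b.png

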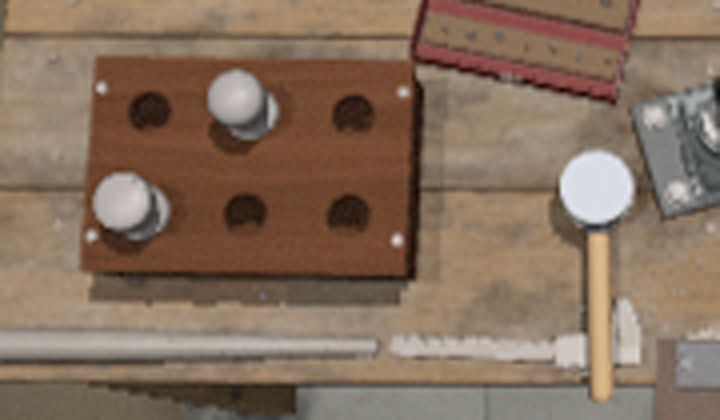

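View pics/s0a.png

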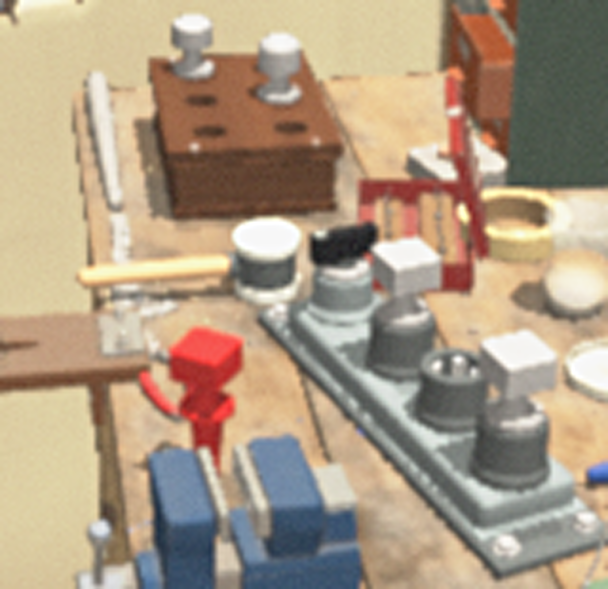

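```bash
cat > m.py <<'E'
from h import *
def blobs(img,mask,roi,amin=15):
    m=np.zeros(mask.shape,np.uint8); x0,y0,x1,y1=roi; m[y0:y1,x0:x1]=mask[y0:y1,x0:x1]
    n,l,s,c=cv2.connectedComponentsWithStats(m)
    return [(np.round(c[i],2).tolist(),int(s[i,4]),s[i,:4].tolist()) for i in range(1,n) if s[i,4]>=amin]
E
python3 - <<'E'
from m import *
c=robot.read_camera('top'); im=c['img']; hsv=cv2.cvtColor(im,cv2.COLOR_BGR2HSV)
print('bright')
w=((hsv[...,2]>185)&(hsv[...,1]<40)).astype(np.uint8)
for b in blobs(im,w,(330,150,460,220)): print(b,ray(c,*b[0],0.128).round(4))
print('mallet'); 
for b in blobs(im,w,(305,195,335,230)): print(b,ray(c,*b[0],0.052).round(4))
print('knob')
k=((im.max(2)<45)).astype(np.uint8)
for b in blobs(im,k,(340,175,365,210)): print(b,ray(c,*b[0],0.103).round(4))
print('holes')
k=((im.max(2)<50)).astype(np.uint8)
for b in blobs(im,k,(190,175,275,235),8): print(b,ray(c,*b[0],0.068).round(4))
print('rack')
h=((hsv[...,0]<12)&(hsv[...,1]>110)&(hsv[...,2]>60)).astype(np.uint8)
for b in blobs(im,h,(180,170,280,240),300): print(b)
print('domes')
w=((hsv[...,2]>120)&(hsv[...,1]<40)).astype(np.uint8)
for b in blobs(im,w,(190,170,275,235)): print(b)
print('rim', ray(c,407.2,179.6,0.075))
E
```

```text
bright
([436.47, 166.89], 157, [429, 160, 16, 15]) [ 0.5668 -0.2916  0.128 ]
([385.77, 181.35], 159, [379, 174, 15, 15]) [ 0.524 -0.148  0.128]
([357.12, 193.59], 17, [356, 190, 3, 8]) [ 0.4884 -0.0674  0.128 ]
mallet
([318.61, 211.26], 250, [310, 203, 18, 18]) [0.4513 0.0411 0.052 ]
knob
([351.97, 196.06], 32, [349, 186, 9, 18]) [ 0.4867 -0.0546  0.103 ]
holes
([273.23, 211.16], 69, [271, 186, 4, 49]) [0.4479 0.1732 0.068 ]
([206.63, 192.48], 46, [203, 188, 9, 9]) [0.5026 0.3712 0.068 ]
([257.12, 192.0], 26, [254, 189, 8, 8]) [0.5049 0.2223 0.068 ]
([230.79, 216.98], 47, [227, 214, 9, 7]) [0.43   0.2963 0.068 ]
([256.32, 217.29], 41, [253, 214, 8, 7]) [0.4295 0.2219 0.068 ]
([259.0, 234.0], 21, [249, 234, 21, 1]) [0.3807 0.2123 0.068 ]
rack
([234.52, 206.52], 2872, [190, 170, 90, 64])
domes
([228.22, 188.83], 139, [222, 182, 13, 14])
([199.98, 214.74], 155, [194, 208, 13, 14])
([209.85, 216.9], 20, [208, 212, 4, 11])
rim [ 0.54315605 -0.21859997  0.075     ]
```

```bash
python3 - <<'E'
from m import *
c=robot.read_camera('side'); im=c['img']; hsv=cv2.cvtColor(im,cv2.COLOR_BGR2HSV)
s=im[205:300,300:400]; cv2.imwrite('pics/s0b.png',cv2.resize(s,None,fx=6,fy=6,interpolation=cv2.INTER_NEAREST))
for th in (180,200,215):
  w=((hsv[...,2]>th)&(hsv[...,1]<40)).astype(np.uint8)
  for b in blobs(im,w,(295,190,400,270)): print(th,b,ray(c,*b[0],0.128).round(4),ray(c,*b[0],0.052).round(4))
w=((hsv[...,2]>120)&(hsv[...,1]<40)).astype(np.uint8)
for b in blobs(im,w,(270,145,330,185)): print('dome',b)
k=((im.max(2)<60)).astype(np.uint8)
for b in blobs(im,k,(318,200,345,225),10): print('knob',b,ray(c,*b[0],0.09).round(4))
for p in [(0.524,-0.148,.128),(0.5668,-0.2916,.128),(0.497,-.057,.09),(0.5442,-.2192,.075)]: print(proj(c,p).round(1))
E
```

```text
180 ([353.98, 192.77], 44, [348, 190, 12, 7]) [ 0.5801 -0.0024  0.128 ] [0.6225 0.1597 0.052 ]
180 ([368.77, 192.49], 35, [365, 190, 8, 6]) [ 0.6253 -0.0067  0.128 ] [0.6736 0.1547 0.052 ]
180 ([392.22, 207.51], 142, [384, 202, 16, 12]) [ 0.6644 -0.1163  0.128 ] [0.7178 0.0307 0.052 ]
180 ([309.91, 212.39], 151, [301, 208, 18, 10]) [ 0.4281 -0.1132  0.128 ] [0.4503 0.0342 0.052 ]
180 ([346.87, 216.81], 109, [338, 213, 18, 10]) [ 0.524  -0.1538  0.128 ] [ 0.5589 -0.0118  0.052 ]
180 ([332.14, 221.81], 42, [326, 219, 11, 6]) [ 0.4787 -0.1764  0.128 ] [ 0.5076 -0.0374  0.052 ]
180 ([391.27, 225.54], 90, [386, 221, 12, 10]) [ 0.6289 -0.219   0.128 ] [ 0.6777 -0.0856  0.052 ]
180 ([311.93, 228.44], 71, [304, 222, 15, 14]) [ 0.4197 -0.2047  0.128 ] [ 0.4409 -0.0694  0.052 ]
180 ([329.34, 234.96], 120, [319, 227, 22, 15]) [ 0.4582 -0.2446  0.128 ] [ 0.4844 -0.1145  0.052 ]
180 ([348.48, 233.52], 23, [344, 232, 10, 4]) [ 0.5078 -0.2443  0.128 ] [ 0.5406 -0.1142  0.052 ]
180 ([376.3, 242.01], 144, [367, 237, 20, 11]) [ 0.5664 -0.2954  0.128 ] [ 0.6069 -0.1721  0.052 ]
180 ([394.95, 245.85], 1
[... 2526 characters left out ...]
], 131, [367, 237, 20, 11]) [ 0.567  -0.2942  0.128 ] [ 0.6076 -0.1706  0.052 ]
215 ([394.95, 245.85], 103, [389, 240, 11, 13]) [ 0.6062 -0.3196  0.128 ] [ 0.652  -0.1995  0.052 ]
215 ([341.87, 253.21], 39, [336, 249, 11, 11]) [ 0.4715 -0.3338  0.128 ] [ 0.4994 -0.2155  0.052 ]
215 ([377.87, 260.4], 15, [373, 259, 9, 3]) [ 0.547  -0.3761  0.128 ] [ 0.585  -0.2634  0.052 ]
215 ([352.21, 264.25], 24, [348, 261, 10, 7]) [ 0.4848 -0.3831  0.128 ] [ 0.5146 -0.2713  0.052 ]
dome ([290.67, 161.13], 126, [286, 154, 10, 17])
dome ([313.07, 167.11], 160, [308, 159, 11, 18])
knob ([329.76, 214.22], 102, [322, 210, 17, 9]) [ 0.4952 -0.0595  0.09  ]
[346.4 215.8]
[376.  241.2]
[330.2 213.8]
[358.9 245.3]
```

View pics/s0b.png

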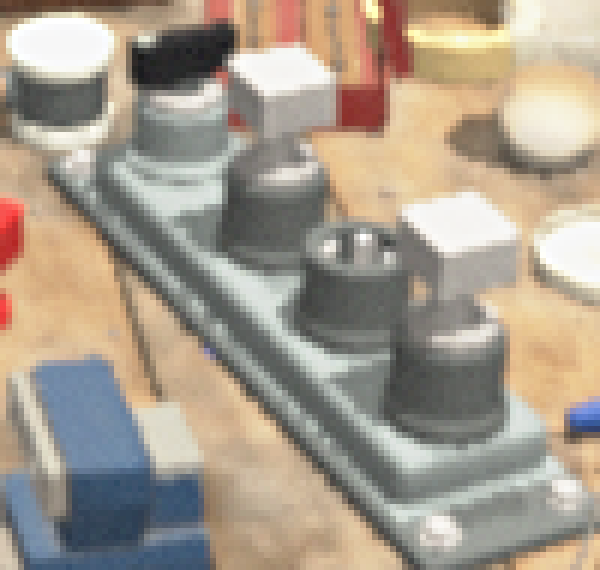

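```bash
cat >> m.py <<'E'
from scipy.spatial.transform import Rotation as Ro
def go(x,y,z,ax=None,verbose=True):
    """delta from measured pose to target; ax = wanted world angle (deg) of tool x axis (mod 180)"""
    s=robot.observe(); R=Ro.from_rotvec(s['orientation']).as_matrix(); p=s['position']
    cur=np.degrees(np.arctan2(R[1,0],R[0,0])); 
    print('pos',p.round(4),'xang',cur.round(2),'tilt',(R[:,2]).round(4),'j',s['joint_pos'].round(3),'t',round(s['time_s'],2),'F',s['force'].round(1),'w',round(s['width'],4))
    t=0
    if ax is not None:
        t=-(((ax-cur+90)%180)-90)   # + tool z turn = clockwise from above
        print('turn about tool z (deg)',round(t,2))
        R=R@Ro.from_euler('z',t,degrees=True).as_matrix()
    print('tool shift mm (after turn)',((R.T@(np.array([x,y,z])-p))*1000).round(1))
E
python3 - <<'E'
from m import *
c=cam('top')
P=[(195.5,187.25),(270.75,188),(192.75,224),(269,225.25)]
for p in P: print(ray(c,*p,.07).round(4))
print('c',np.mean([ray(c,*p,.07) for p in P],0).round(4))
for b in [(228.22,188.83),(199.98,214.74)]:
  for z in(.12,.126,.132,.139): print(b,z,ray(c,*b,z).round(4))
s=cam('side')
g=cv2.resize(s['img'][145:190,270:335],None,fx=10,fy=10,interpolation=cv2.INTER_CUBIC); cv2.imwrite('pics/s0c.png',g)
g=cv2.resize(c['img'][170:245,180:290],None,fx=7,fy=7,interpolation=cv2.INTER_CUBIC); cv2.imwrite('pics/t0c.png',g)
go(0.497,-0.058,0.2,106.6)
E
```

```text
[0.5178 0.4044 0.07  ]
[0.5168 0.1823 0.07  ]
[0.4083 0.4053 0.07  ]
[0.4061 0.1839 0.07  ]
c [0.4622 0.294  0.07  ]
(228.22, 188.83) 0.12 [0.5019 0.2953 0.12  ]
(228.22, 188.83) 0.126 [0.5005 0.2938 0.126 ]
(228.22, 188.83) 0.132 [0.499  0.2924 0.132 ]
(228.22, 188.83) 0.139 [0.4974 0.2907 0.139 ]
(199.98, 214.74) 0.12 [0.4273 0.3705 0.12  ]
(199.98, 214.74) 0.126 [0.4262 0.3686 0.126 ]
(199.98, 214.74) 0.132 [0.4252 0.3668 0.132 ]
(199.98, 214.74) 0.139 [0.4241 0.3646 0.139 ]
pos [ 0.1635 -0.6547  0.231 ] xang 104.02 tilt [-2.e-04  6.e-04 -1.e+00] j [-1.038  0.359  0.012 -0.    -1.224 -0.288] t 0.3 F [ 0.1 -0.2 -0.8] w 0.0854
turn about tool z (deg) -2.58
tool shift mm (after turn) [476.6 490.1  31.2]
```

View pics/s0c.png

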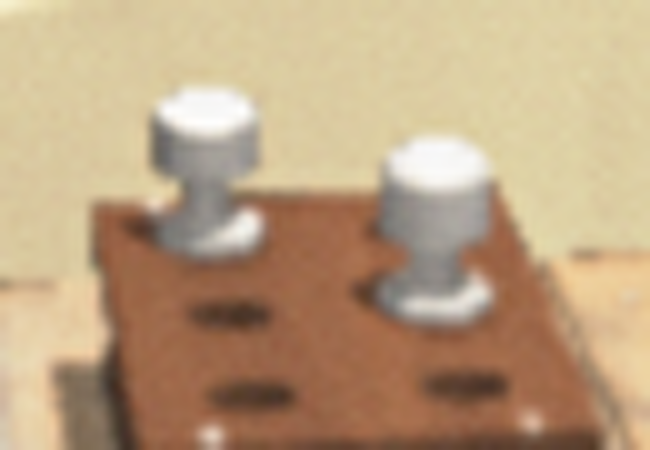

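View pics/t0c.png

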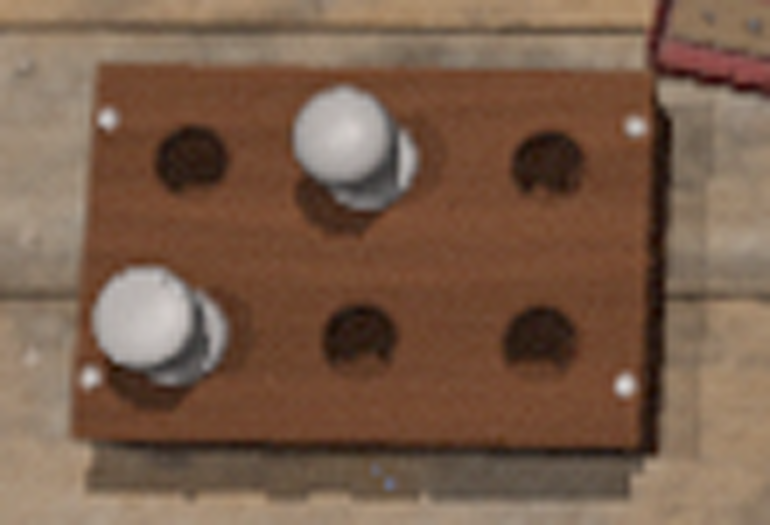

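step_arm:
  steps:
    - [0, 0, 0, 0, 0, 0, -2.6]
    - [0, 0.028, 0.0288, 0, 0, 0, 0]
    - [0, 0.028, 0.0288, 0, 0, 0, 0]
    - [0, 0.028, 0.0288, 0, 0, 0, 0]
    - [0, 0.028, 0.0288, 0, 0, 0, 0]
    - [0, 0.028, 0.0288, 0, 0, 0, 0]
    - [0, 0.028, 0.0288, 0, 0, 0, 0]
    - [0, 0.028, 0.0288, 0, 0, 0, 0]
    - [0, 0.028, 0.0288, 0, 0, 0, 0]
    - [0, 0.028, 0.0288, 0, 0, 0, 0]
  grip_force: 100

```text
time_s: 1.13
position: [0.3403, -0.3375, 0.2316]
orientation: [1.877, 2.519, 0.0]
force: [1.3, -1.0, -0.3]
width: 0.0851
```

step_arm:
  steps:
    - [0, 0.028, 0.0288, 0, 0, 0, 0]
    - [0, 0.028, 0.0288, 0, 0, 0, 0]
    - [0, 0.028, 0.0288, 0, 0, 0, 0]
    - [0, 0.028, 0.0288, 0, 0, 0, 0]
    - [0, 0.028, 0.0288, 0, 0, 0, 0]
    - [0, 0.028, 0.0288, 0, 0, 0, 0]
    - [0, 0.028, 0.0288, 0.01, 0, 0, 0]
    - [0, 0.028, 0.0288, 0.02, 0, 0, 0]
    - [0, 0, 0, 0, 0, 0, 0]

```text
time_s: 1.88
position: [0.4965, -0.0568, 0.2]
orientation: [-1.872, -2.521, 0.002]
force: [0.1, -0.5, -0.5]
width: 0.0852
```

```bash
python3 - <<'E'
from m import *
go(0.497,-0.0585,0.079,106.6)
cam('top','t1.png');c=cam('side','s1.png')
cv2.imwrite('pics/s1a.png',cv2.resize(c['img'][150:290,270:400],None,fx=4,fy=4,interpolation=cv2.INTER_CUBIC))
E
```

```text
pos [ 0.4965 -0.0568  0.2   ] xang 106.81 tilt [-2.3e-03  4.0e-04 -1.0e+00] j [ 2.790e-01  9.400e-02 -4.100e-01 -1.000e-03 -1.068e+00 -1.556e+00] t 1.88 F [ 0.1 -0.5 -0.5] w 0.0852
turn about tool z (deg) 0.21
tool shift mm (after turn) [ -1.9   0.3 121. ]
```

View pics/s1a.png

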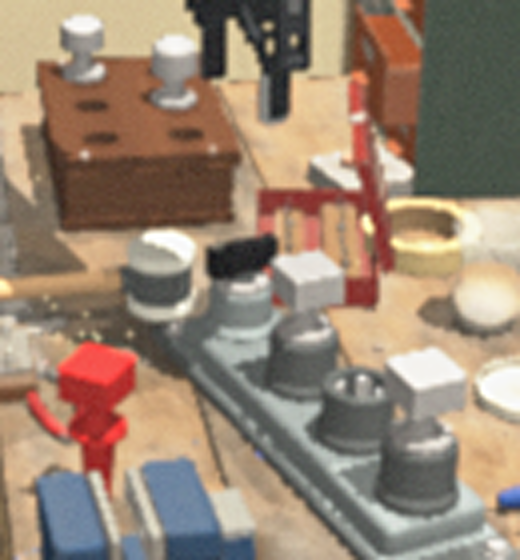

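View pics/t1.png

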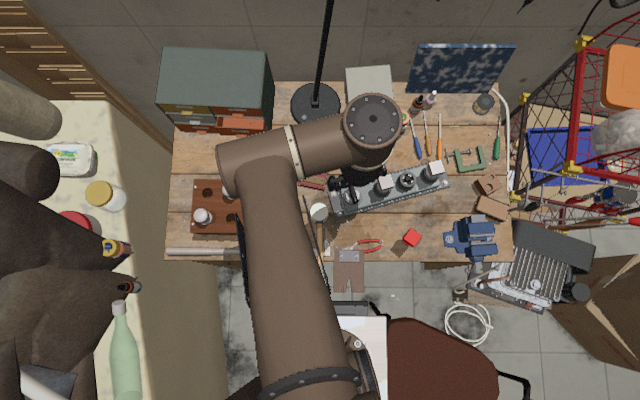

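step_arm:
  steps:
    - [0, -0.0018, 0, 0.03, 0, 0, 0]
    - [0, 0, 0, 0.03, 0, 0, 0]
    - [0, 0, 0, 0.03, 0, 0, 0]
    - [0, 0, 0, 0.02, 0, 0, 0]
    - [0, 0, 0, 0.01, 0, 0, 0]
    - [0.3, 0, 0, 0, 0, 0, 0]
    - [0.6, 0, 0, 0, 0, 0, 0]
    - [1, 0, 0, 0, 0, 0, 0]
    - [1, 0, 0, 0, 0, 0, 0]
    - [1, 0, 0, 0, 0, 0, 0]

```text
time_s: 2.82
position: [0.4965, -0.0628, 0.084]
orientation: [1.876, 2.518, 0.003]
force: [-0.2, -0.3, 0.2]
width: 0.0256
```

step_arm:
  steps:
    - [1, 0, 0, 0, 0, 0, 0]
    - [1, 0, 0, 0, 0, 0, 0]

```text
time_s: 2.98
position: [0.4956, -0.0601, 0.0843]
orientation: [-1.877, -2.518, -0.006]
force: [-11.3, 21.4, 18.0]
width: 0.0117
```

```bash
python3 - <<'E'
from m import *
go(0.497,-0.0585,0.079,106.6)
c=cam('side','s2.png')
cv2.imwrite('pics/s2a.png',cv2.resize(c['img'][150:290,270:400],None,fx=4,fy=4,interpolation=cv2.INTER_CUBIC))
E
```

```text
pos [ 0.4956 -0.0601  0.0843] xang 106.6 tilt [ 0.0015  0.0041 -1.    ] j [ 0.271  0.223 -0.561 -0.005 -0.785 -1.548] t 2.98 F [-11.3  21.4  18. ] w 0.0117
turn about tool z (deg) -0.0
tool shift mm (after turn) [1.2 1.8 5.3]
```

View pics/s2a.png

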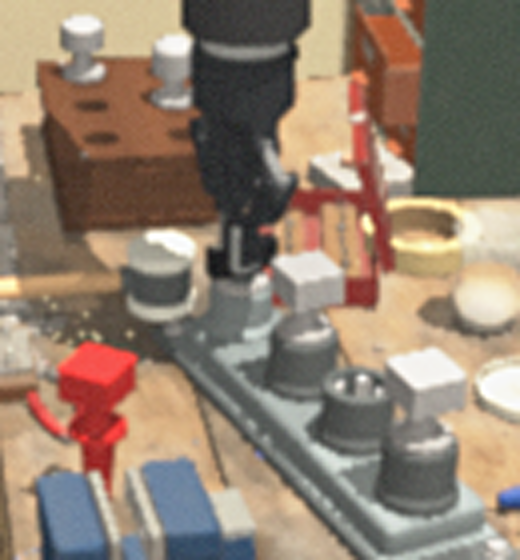

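step_arm:
  steps:
    - [1, 0.0015, 0, -0.002, 0, 0, 0]
    - [1, 0.001, 0, -0.002, 0, 0, 0]
    - [1, 0, 0, 0, 0, 0, 0]
    - [1, 0, 0, 0, 0, 0, 0]

```text
time_s: 3.37
position: [0.4953, -0.0597, 0.0847]
orientation: [-1.877, -2.519, -0.002]
force: [11.2, 0.4, -29.1]
width: 0.0115
```

step_arm:
  steps:
    - [1, 0, 0.0005, 0.0025, 0, 0, 0]
    - [1, 0, 0, 0, 0, 0, 0]
    - [1, 0, 0, 0, 0, 0, 0]

```text
time_s: 3.62
position: [0.4954, -0.0598, 0.0845]
orientation: [-1.877, -2.519, -0.001]
force: [-2.4, 3.7, -1.8]
width: 0.0115
```

step_arm:
  steps:
    - [1, 0, 0, 0, 0, 0, 5]
    - [1, 0, 0, 0, 0, 0, 6]
    - [1, 0, 0, 0, 0, 0, 6]
    - [1, 0, 0, 0, 0, 0, 6]
    - [1, 0, 0, 0, 0, 0, 6]
    - [1, 0, 0, 0, 0, 0, 6]

```text
time_s: 4.12
position: [0.4954, -0.0585, 0.0845]
orientation: [-2.551, -1.831, -0.003]
force: [-4.0, 15.8, 1.1]
width: 0.0112
```

```bash
python3 - <<'E'
from m import *
go(0.497,-0.0585,0.079)
print(robot.observe()['wrist_torque'])
E
```

```text
pos [ 0.4954 -0.0585  0.0845] xang 71.35 tilt [ 9.0e-04  2.5e-03 -1.0e+00] j [ 0.275  0.222 -0.562 -0.003 -0.785 -2.169] t 4.12 F [-4.  15.8  1.1] w 0.0112
tool shift mm (after turn) [0.5 1.5 5.5]
[5.67537255 1.3865696  0.41106759]
```

step_arm:
  steps:
    - [1, 0.001, 0, 0, 0, 0, 6]
    - [1, 0, 0, 0, 0, 0, 6]
    - [1, 0, 0, 0, 0, 0, 6]
    - [1, 0, 0, 0, 0, 0, 6]
    - [1, 0, 0, 0, 0, 0, 6]
    - [1, 0, 0, 0, 0, 0, 4]
    - [1, 0, 0, 0, 0, 0, 2]
    - [1, 0, 0, 0, 0, 0, 0]
    - [1, 0, 0, 0, 0, 0, 0]
    - [1, 0, 0, 0, 0, 0, 0]

```text
time_s: 4.95
position: [0.4962, -0.0572, 0.0845]
orientation: [-2.988, -0.964, -0.004]
force: [-1.2, 16.0, -0.7]
width: 0.0118
```

```bash
python3 - <<'E'
from m import *
go(0.497,-0.0585,0.079)
print(robot.observe()['wrist_torque'])
c=cam('side','s3.png')
cv2.imwrite('pics/s3a.png',cv2.resize(c['img'][150:290,270:400],None,fx=4,fy=4,interpolation=cv2.INTER_CUBIC))
E
```

```text
pos [ 0.4962 -0.0572  0.0845] xang 35.75 tilt [ 0.0016  0.0025 -1.    ] j [ 0.278  0.223 -0.561 -0.003 -0.785 -2.793] t 4.95 F [-1.2 16.  -0.7] w 0.0118
tool shift mm (after turn) [-0.2  1.5  5.5]
[5.71997278 0.98003533 1.09232343]
```

View pics/s3a.png

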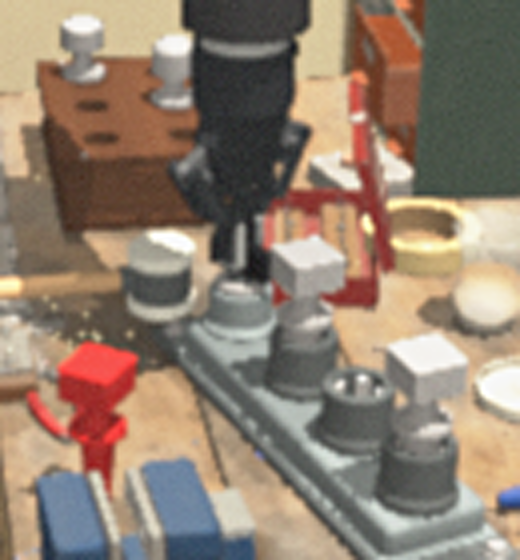

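step_arm:
  steps:
    - [1, 0, 0, 0, 0, 0, 3]
    - [1, 0, 0, 0, 0, 0, 0]
    - [1, 0, 0, 0, 0, 0, 0]

```text
time_s: 5.25
position: [0.4962, -0.0572, 0.0845]
orientation: [-3.012, -0.888, -0.003]
force: [-2.3, 16.1, -1.5]
width: 0.0114
```

```bash
python3 - <<'E'
from m import *
go(0.497,-0.0585,0.079)
print(robot.observe()['wrist_torque'])
E
```

```text
pos [ 0.4962 -0.0572  0.0845] xang 32.85 tilt [ 0.0015  0.0021 -1.    ] j [ 2.780e-01  2.230e-01 -5.620e-01 -2.000e-03 -7.850e-01 -2.845e+00] t 5.25 F [-2.3 16.1 -1.5] w 0.0114
tool shift mm (after turn) [-0.1  1.5  5.5]
[5.85610722 1.02928934 2.09946005]
```

step_arm:
  steps:
    - [0.6, 0, 0, 0, 0, 0, 0]
    - [0, 0, 0, 0, 0, 0, 0]
    - [0, 0, 0, 0, 0, 0, 0]
    - [0, 0, 0, 0, 0, 0, 0]
    - [0, 0, 0, 0, 0, 0, 0]
    - [0, 0, 0, 0, 0, 0, 0]
    - [0, 0, 0, -0.02, 0, 0, 0]
    - [0, 0, 0, -0.03, 0, 0, 0]
    - [0, 0, 0, -0.03, 0, 0, 0]
    - [0, 0, 0, -0.03, 0, 0, 0]

```text
time_s: 6.08
position: [0.4954, -0.06, 0.1956]
orientation: [3.015, 0.882, -0.001]
force: [2.2, 0.2, -0.2]
width: 0.0853
```

```bash
python3 - <<'E'
from m import *
go(0.524,-0.149,0.2,16.6)
c=cam('side','s4.png')
cv2.imwrite('pics/s4a.png',cv2.resize(c['img'][150:290,270:400],None,fx=4,fy=4,interpolation=cv2.INTER_CUBIC))
im=c['img']; hsv=cv2.cvtColor(im,cv2.COLOR_BGR2HSV)
w=((hsv[...,2]>200)&(hsv[...,1]<40)).astype(np.uint8)
for b in blobs(im,w,(295,190,400,270),80): print(b,ray(c,*b[0],0.135).round(4))
E
```

```text
pos [ 0.4954 -0.06    0.1956] xang 32.6 tilt [-5.e-04 -6.e-04 -1.e+00] j [ 2.740e-01  9.600e-02 -4.200e-01  1.000e-03 -1.055e+00 -2.847e+00] t 6.08 F [ 2.2  0.2 -0.2] w 0.0853
turn about tool z (deg) 16.0
tool shift mm (after turn) [ 2.  93.5 -4.4]
([392.2, 207.5], 125, [385, 203, 15, 11]) [ 0.6594 -0.1297  0.135 ]
([346.61, 214.19], 83, [339, 211, 16, 8]) [ 0.5235 -0.1517  0.135 ]
([376.5, 239.5], 134, [367, 235, 20, 10]) [ 0.5665 -0.2952  0.135 ]
([394.98, 245.9], 102, [389, 240, 11, 13]) [ 0.602  -0.3309  0.135 ]
```

View pics/s4a.png

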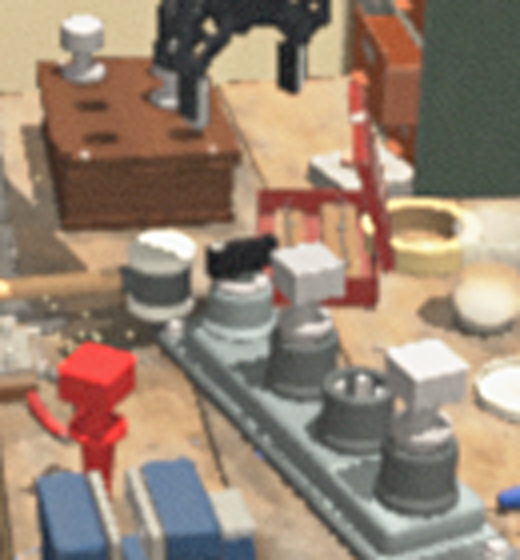

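step_arm:
  steps:
    - [0, 0, 0, 0, 0, 0, -7.1]
    - [0, 0, 0, 0, 0, 0, -7.1]
    - [0, 0, 0, 0, 0, 0, -7.1]
    - [0, 0, 0, 0, 0, 0, -7.1]
    - [0, 0, 0, 0, 0, 0, -7.1]
    - [0, 0, 0, 0, 0, 0, -7.1]
    - [0, 0, 0, 0, 0, 0, -7.1]
    - [0, 0, 0, 0, 0, 0, -7.1]
    - [0, 0, 0, 0, 0, 0, -7.1]
    - [0, 0, 0, 0, 0, 0, -7.1]
  grip_force: 60

```text
time_s: 6.97
position: [0.4957, -0.0599, 0.1941]
orientation: [1.935, 2.475, -0.0]
force: [0.0, 0.6, -0.7]
width: 0.0854
```

step_arm:
  steps:
    - [0, 0, 0, 0, 0, 0, -3]
    - [0, -0.03, 0, 0, 0, 0, 0]
    - [0, -0.03, 0, 0, 0, 0, 0]
    - [0, -0.03, 0, 0, 0, 0, 0]
    - [0, -0.004, 0.002, 0, 0, 0, 0]
    - [0, 0, 0, 0, 0, 0, 0]

```text
time_s: 7.47
position: [0.5248, -0.1507, 0.1937]
orientation: [-1.88, -2.516, 0.001]
force: [-0.6, 0.4, -0.5]
width: 0.085
```

```bash
python3 - <<'E'
from m import *
go(0.5243,-0.1497,0.098,106.6)
E
```

```text
pos [ 0.5248 -0.1507  0.1937] xang 106.46 tilt [-7.e-04 -4.e-04 -1.e+00] j [ 0.08   0.176 -0.328  0.    -1.067 -1.363] t 7.47 F [-0.6  0.4 -0.5] w 0.085
turn about tool z (deg) -0.14
tool shift mm (after turn) [ 1.1 -0.1 95.7]
```

step_arm:
  steps:
    - [0, 0.001, 0, 0.03, 0, 0, 0]
    - [0, 0, 0, 0.03, 0, 0, 0]
    - [0, 0, 0, 0.03, 0, 0, 0]
    - [0, 0, 0, 0.006, 0, 0, 0]
    - [0.3, 0, 0, 0, 0, 0, 0]
    - [0.6, 0, 0, 0, 0, 0, 0]
    - [1, 0, 0, 0, 0, 0, 0]
    - [1, 0, 0, 0, 0, 0, 0]
    - [1, 0, 0, 0, 0, 0, 0]

```text
time_s: 8.22
position: [0.5257, -0.1482, 0.0999]
orientation: [1.874, 2.517, 0.003]
force: [1.1, -2.1, 0.7]
width: 0.037
```

```bash
python3 - <<'E'
from m import *
go(0.5243,-0.1497,0.098,106.6)
c=cam('side','s5.png')
cv2.imwrite('pics/s5a.png',cv2.resize(c['img'][150:290,270:400],None,fx=4,fy=4,interpolation=cv2.INTER_CUBIC))
E
```

```text
pos [ 0.5257 -0.1482  0.0999] xang 106.65 tilt [ 3.6e-03 -5.0e-04 -1.0e+00] j [ 8.500e-02  2.710e-01 -4.480e-01  1.000e-03 -8.480e-01 -1.365e+00] t 8.22 F [ 1.1 -2.1  0.7] w 0.037
turn about tool z (deg) 0.05
tool shift mm (after turn) [-1.1 -1.8  1.9]
```

View pics/s5a.png

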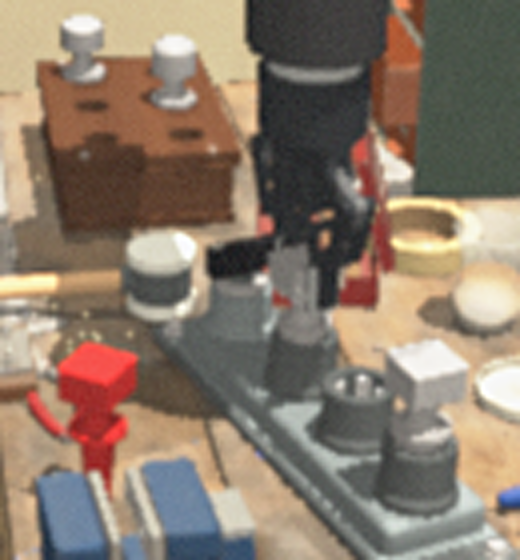

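step_arm:
  steps:
    - [1, 0, 0, -0.005, 0, 0, 0]
    - [1, 0, 0, -0.015, 0, 0, 0]
    - [1, 0, 0, -0.025, 0, 0, 0]
    - [1, 0, 0, -0.035, 0, 0, 0]
    - [1, 0, 0, -0.03, 0, 0, 0]
    - [1, 0, 0, -0.01, 0, 0, 0]
    - [1, 0, 0, 0, 0, 0, 0]

```text
time_s: 8.85
position: [0.5253, -0.1478, 0.2214]
orientation: [1.875, 2.516, 0.005]
force: [1.3, 0.0, -3.1]
width: 0.0371
```

```bash
python3 - <<'E'
from m import *
go(0.425,0.219,0.22,106.6)
c=cam('side','s6.png')
cv2.imwrite('pics/s6a.png',cv2.resize(c['img'][130:290,270:400],None,fx=3.6,fy=3.6,interpolation=cv2.INTER_CUBIC))
E
```

```text
pos [ 0.5253 -0.1478  0.2214] xang 106.63 tilt [ 5.e-03  4.e-04 -1.e+00] j [ 0.085  0.151 -0.293  0.    -1.122 -1.365] t 8.85 F [ 1.3  0.  -3.1] w 0.0371
turn about tool z (deg) 0.03
tool shift mm (after turn) [380.2   8.7   1. ]
```

View pics/s6a.png

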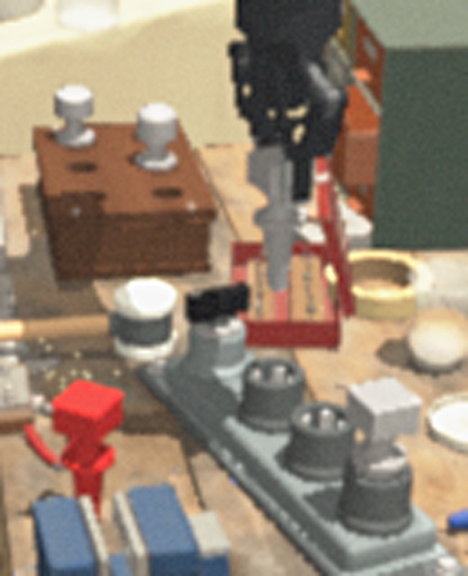

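step_arm:
  steps:
    - [1, 0.025, 0.001, 0, 0, 0, 0]
    - [1, 0.04, 0.001, 0, 0, 0, 0]
    - [1, 0.04, 0.001, 0, 0, 0, 0]
    - [1, 0.04, 0.001, 0, 0, 0, 0]
    - [1, 0.04, 0.001, 0, 0, 0, 0]
    - [1, 0.04, 0.001, 0, 0, 0, 0]
    - [1, 0.04, 0.001, 0, 0, 0, 0]
    - [1, 0.04, 0.001, 0, 0, 0, 0]
    - [1, 0.04, 0.001, 0, 0, 0, 0]
    - [1, 0.035, 0, 0, 0, 0, 0]

```text
time_s: 9.73
position: [0.4219, 0.2201, 0.2161]
orientation: [-1.876, -2.518, 0.005]
force: [0.3, -1.2, -2.4]
width: 0.0368
```

step_arm:
  steps:
    - [1, 0, 0, 0, 0, 0, 0]
    - [1, 0, 0, 0, 0, 0, 0]

```text
time_s: 9.9
position: [0.4223, 0.2196, 0.2159]
orientation: [-1.872, -2.521, 0.006]
force: [-0.0, -0.1, -3.0]
width: 0.0372
```

```bash
python3 - <<'E'
from m import *
go(0.425,0.219,0.22,106.6)
c=cam('side','s7.png'); d=cam('top','t7.png')
a=cv2.resize(c['img'][120:220,240:360],None,fx=5,fy=5,interpolation=cv2.INTER_CUBIC)
cv2.imwrite('pics/s7a.png',a)
print(proj(c,(.425,.219,.147)),proj(c,(.425,.219,.07)))
E
```

```text
pos [0.4223 0.2196 0.2159] xang 106.81 tilt [-0.0033 -0.0026 -1.    ] j [ 8.930e-01  4.100e-02 -4.310e-01 -1.000e-03 -1.104e+00 -2.170e+00] t 9.9 F [-0.  -0.1 -3. ] w 0.0372
turn about tool z (deg) 0.21
tool shift mm (after turn) [-1.4  2.4 -4.1]
[294.62294383 163.62136182] [294.87684838 184.36596444]
```

View pics/s7a.png

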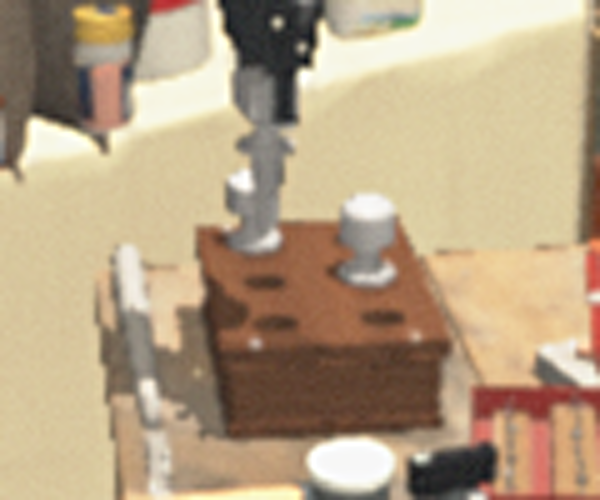

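step_arm:
  steps:
    - [1, -0.0014, 0.003, 0.01, 0, 0, 0]
    - [1, 0, 0, 0.025, 0, 0, 0]
    - [1, 0, 0, 0.025, 0, 0, 0]
    - [1, 0, 0, 0.02, 0, 0, 0]
    - [1, 0, 0, 0.02, 0, 0, 0]
    - [1, 0, 0, 0.015, 0, 0, 0]
    - [1, 0, 0, 0.005, 0, 0, 0]
    - [1, 0, 0, 0, 0, 0, 0]

```text
time_s: 10.67
position: [0.427, 0.2164, 0.0965]
orientation: [-1.879, -2.517, 0.005]
force: [0.8, -0.4, -3.1]
width: 0.0372
```

```bash
python3 - <<'E'
from m import *
go(0.425,0.219,0.088,106.6)
c=cam('side','s8.png'); d=cam('top','t8.png')
a=cv2.resize(c['img'][120:220,240:360],None,fx=5,fy=5,interpolation=cv2.INTER_CUBIC)
cv2.imwrite('pics/s8a.png',a)
E
```

```text
pos [0.427  0.2164 0.0965] xang 106.52 tilt [-0.0023 -0.0025 -1.    ] j [ 0.881  0.177 -0.589 -0.    -0.809 -2.163] t 10.67 F [ 0.8 -0.4 -3.1] w 0.0372
turn about tool z (deg) -0.08
tool shift mm (after turn) [ 3.  -1.2  8.5]
```

View pics/s8a.png

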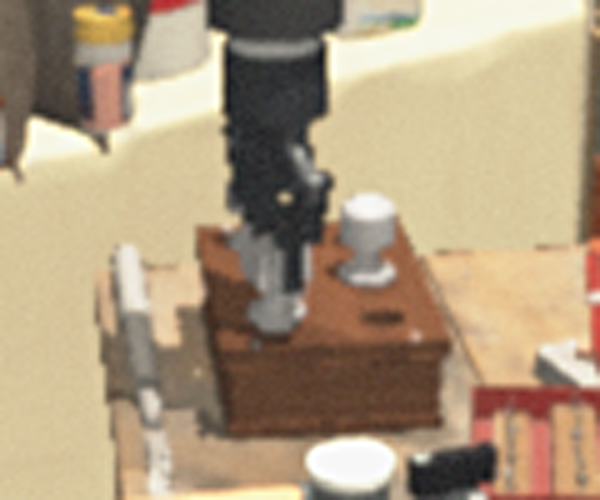

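step_arm:
  steps:
    - [1, 0.0015, 0, 0.003, 0, 0, 0]
    - [1, 0, 0, 0.002, 0, 0, 0]
    - [1, 0, 0, 0, 0, 0, 0]

```text
time_s: 11.02
position: [0.427, 0.2197, 0.0934]
orientation: [-1.877, -2.519, -0.001]
force: [-0.1, -0.6, -3.0]
width: 0.0377
```

step_arm:
  steps:
    - [1, -0.001, 0, 0.003, 0, 0, 0]
    - [1, 0, 0, 0.002, 0, 0, 0]
    - [1, 0, 0, 0, 0, 0, 0]

```text
time_s: 11.27
position: [0.4278, 0.219, 0.0897]
orientation: [1.875, 2.52, 0.002]
force: [-4.8, -2.6, 12.8]
width: 0.037
```

step_arm:
  steps:
    - [0.3, 0, 0, -0.001, 0, 0, 0]
    - [0.3, 0, 0, 0, 0, 0, 0]
    - [0.3, 0, 0, 0, 0, 0, 0]
    - [0.3, 0, 0, -0.02, 0, 0, 0]
    - [0.3, 0, 0, -0.03, 0, 0, 0]
    - [0.3, 0, 0, -0.04, 0, 0, 0]
    - [0, 0, 0, -0.02, 0, 0, 0]
    - [0, 0, 0, 0, 0, 0, 0]

```text
time_s: 11.93
position: [0.4295, 0.2206, 0.2043]
orientation: [1.875, 2.519, 0.013]
force: [1.4, -0.4, -0.9]
width: 0.0815
```

```bash
python3 - <<'E'
from m import *
go(0.5672,-0.293,0.2,106.6)
c=cam('side','s9.png'); d=cam('top','t9.png')
a=cv2.resize(c['img'][120:220,240:360],None,fx=5,fy=5,interpolation=cv2.INTER_CUBIC)
cv2.imwrite('pics/s9a.png',a)
E
```

```text
pos [0.4295 0.2206 0.2043] xang 106.68 tilt [ 0.0064  0.0055 -1.    ] j [ 8.840e-01  5.400e-02 -4.460e-01  2.000e-03 -1.063e+00 -2.165e+00] t 11.93 F [ 1.4 -0.4 -0.9] w 0.0815
turn about tool z (deg) 0.08
tool shift mm (after turn) [-531.5  -14.7    2.3]
```

View pics/s9a.png

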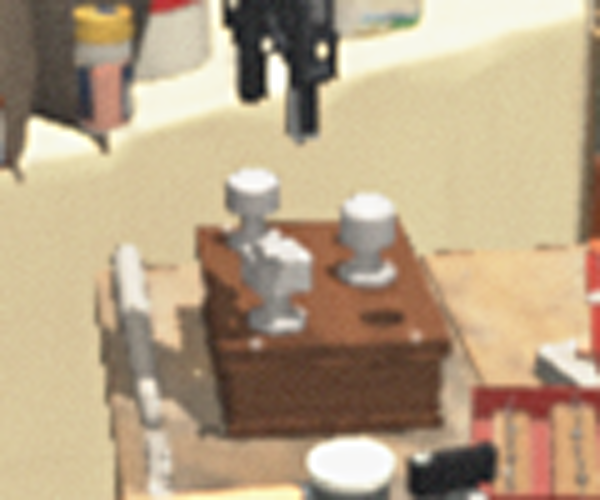

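step_arm:
  steps:
    - [0, -0.031, -0.001, 0, 0, 0, 0]
    - [0, -0.04, -0.001, 0, 0, 0, 0]
    - [0, -0.04, -0.001, 0, 0, 0, 0]
    - [0, -0.04, -0.001, 0, 0, 0, 0]
    - [0, -0.04, -0.001, 0, 0, 0, 0]
    - [0, -0.04, -0.001, 0, 0, 0, 0]
    - [0, -0.04, -0.001, 0, 0, 0, 0]
    - [0, -0.04, -0.001, 0, 0, 0, 0]
    - [0, -0.04, -0.001, 0, 0, 0, 0]
    - [0, -0.04, -0.001, 0, 0, 0, 0]

```text
time_s: 12.87
position: [0.5289, -0.1608, 0.1976]
orientation: [-1.876, -2.518, 0.002]
force: [0.9, 0.8, -1.0]
width: 0.0855
```

step_arm:
  steps:
    - [0, -0.04, -0.001, 0, 0, 0, 0]
    - [0, -0.04, -0.001, 0, 0, 0, 0]
    - [0, -0.04, -0.001, 0, 0, 0, 0]
    - [0, -0.02, -0.001, 0, 0, 0, 0]
    - [0, 0, 0, 0, 0, 0, 0]

```text
time_s: 13.28
position: [0.5653, -0.2978, 0.1961]
orientation: [-1.879, -2.513, 0.003]
force: [0.6, -0.6, -0.7]
width: 0.0853
```

```bash
python3 - <<'E'
from m import *
go(0.5675,-0.2925,0.098,106.6)
c=cam('side','s10.png'); d=cam('top','t10.png')
E
```

```text
pos [ 0.5653 -0.2978  0.1961] xang 106.41 tilt [-4.1e-03  4.0e-04 -1.0e+00] j [-0.18   0.326 -0.119  0.    -1.13  -1.105] t 13.28 F [ 0.6 -0.6 -0.7] w 0.0853
turn about tool z (deg) -0.19
tool shift mm (after turn) [ 4.3  4.  98.1]
```

View pics/s10.png

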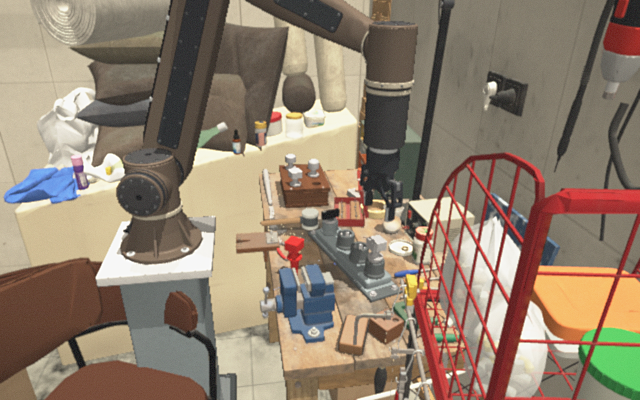

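step_arm:
  steps:
    - [0, 0.004, 0.004, 0.025, 0, 0, 0]
    - [0, 0, 0, 0.03, 0, 0, 0]
    - [0, 0, 0, 0.03, 0, 0, 0]
    - [0, 0, 0, 0.012, 0, 0, 0]
    - [0.3, 0, 0, 0, 0, 0, 0]
    - [0.6, 0, 0, 0, 0, 0, 0]
    - [1, 0, 0, 0, 0, 0, 0]
    - [1, 0, 0, 0, 0, 0, 0]
    - [1, 0, 0, 0, 0, 0, 0]

```text
time_s: 14.13
position: [0.5704, -0.29, 0.1046]
orientation: [1.873, 2.516, 0.002]
force: [2.3, -4.0, 1.8]
width: 0.0371
```

```bash
python3 - <<'E'
from m import *
go(0.5675,-0.2925,0.098,106.6)
c=cam('side','s11.png')
a=cv2.resize(c['img'][150:300,320:440],None,fx=4,fy=4,interpolation=cv2.INTER_CUBIC)
cv2.imwrite('pics/s11a.png',a)
E
```

```text
pos [ 0.5704 -0.29    0.1046] xang 106.66 tilt [ 0.0046 -0.002  -1.    ] j [-0.165  0.401 -0.233  0.002 -0.931 -1.116] t 14.13 F [ 2.3 -4.   1.8] w 0.0371
turn about tool z (deg) 0.06
tool shift mm (after turn) [-1.6 -3.5  6.6]
```

View pics/s11a.png

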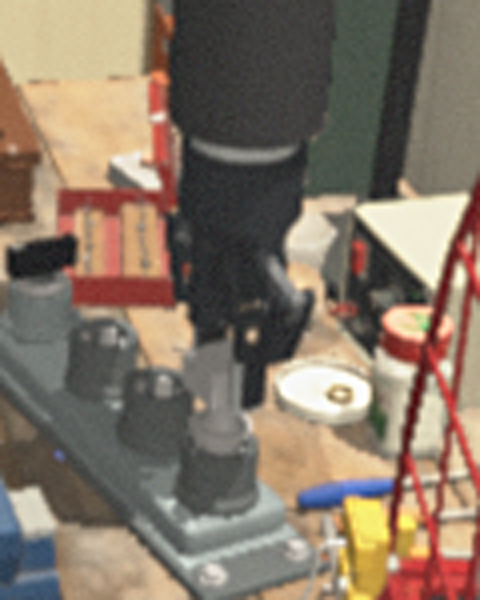

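step_arm:
  steps:
    - [1, 0, 0, -0.005, 0, 0, 0]
    - [1, 0, 0, -0.015, 0, 0, 0]
    - [1, 0, 0, -0.025, 0, 0, 0]
    - [1, 0, 0, -0.035, 0, 0, 0]
    - [1, 0, 0, -0.035, 0, 0, 0]
    - [1, 0, 0, -0.015, 0, 0, 0]
    - [1, 0, 0, 0, 0, 0, 0]

```text
time_s: 14.77
position: [0.5699, -0.2895, 0.2374]
orientation: [1.873, 2.514, 0.004]
force: [0.1, 0.4, -2.0]
width: 0.0372
```

```bash
python3 - <<'E'
from m import *
go(0.502,0.219,0.235,106.6)
c=cam('side','s12.png')
a=cv2.resize(c['img'][130:280,320:440],None,fx=4,fy=4,interpolation=cv2.INTER_CUBIC)
cv2.imwrite('pics/s12a.png',a)
E
```

```text
pos [ 0.5699 -0.2895  0.2374] xang 106.63 tilt [ 0.0069 -0.0016 -1.    ] j [-0.165  0.293 -0.069  0.    -1.202 -1.116] t 14.77 F [ 0.1  0.4 -2. ] w 0.0372
turn about tool z (deg) 0.03
tool shift mm (after turn) [506.8  80.2   1.1]
```

View pics/s12a.png

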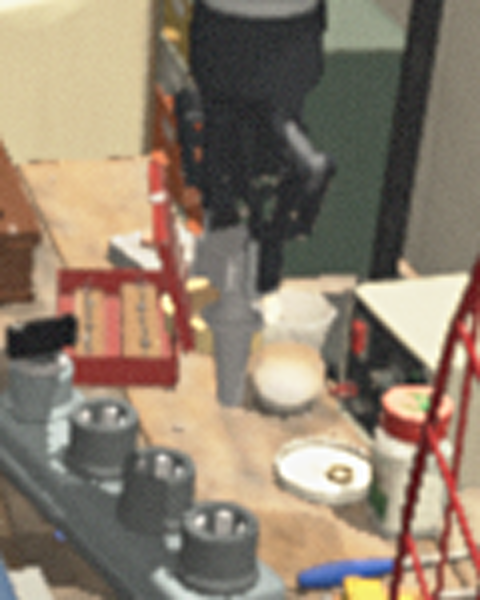

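step_arm:
  steps:
    - [1, 0.027, 0.002, 0, 0, 0, 0]
    - [1, 0.04, 0.005, 0, 0, 0, 0]
    - [1, 0.04, 0.005, 0, 0, 0, 0]
    - [1, 0.04, 0.005, 0, 0, 0, 0]
    - [1, 0.04, 0.006, 0, 0, 0, 0]
    - [1, 0.04, 0.006, 0, 0, 0, 0]
    - [1, 0.04, 0.006, 0, 0, 0, 0]
    - [1, 0.04, 0.006, 0, 0, 0, 0]
    - [1, 0.04, 0.007, 0, 0, 0, 0]
    - [1, 0.04, 0.007, 0, 0, 0, 0]

```text
time_s: 15.65
position: [0.5083, 0.0989, 0.2307]
orientation: [-1.876, -2.517, 0.003]
force: [1.1, -0.4, -2.9]
width: 0.0373
```

step_arm:
  steps:
    - [1, 0.04, 0.008, 0, 0, 0, 0]
    - [1, 0.04, 0.009, 0, 0, 0, 0]
    - [1, 0.04, 0.009, 0, 0, 0, 0]
    - [1, 0, 0, 0, 0, 0, 0]
    - [1, 0, 0, 0, 0, 0, 0]

```text
time_s: 16.07
position: [0.4994, 0.2215, 0.2301]
orientation: [-1.872, -2.521, 0.005]
force: [0.3, -1.0, -2.9]
width: 0.0372
```

```bash
python3 - <<'E'
from m import *
go(0.503,0.22,0.235,106.6)
c=cam('side','s13.png')
a=cv2.resize(c['img'][110:220,240:360],None,fx=5,fy=5,interpolation=cv2.INTER_CUBIC)
cv2.imwrite('pics/s13a.png',a)
s=robot.observe()['position']
for z in(.15,.155,.16): print(proj(c,(s[0]-.003,s[1]-.001,z)))
print(proj(c,(.5,.219,.07)))
E
```

```text
pos [0.4994 0.2215 0.2301] xang 106.8 tilt [-0.0034 -0.0018 -1.    ] j [ 7.750e-01  1.510e-01 -2.720e-01 -1.000e-03 -1.152e+00 -2.052e+00] t 16.07 F [ 0.3 -1.  -2.9] w 0.0372
turn about tool z (deg) 0.2
tool shift mm (after turn) [-2.4  3.  -4.9]
[315.37500851 161.74848837]
[315.38714904 160.37569516]
[315.39932344 158.99907158]
[316.15016135 183.16902374]
```

View pics/s13a.png

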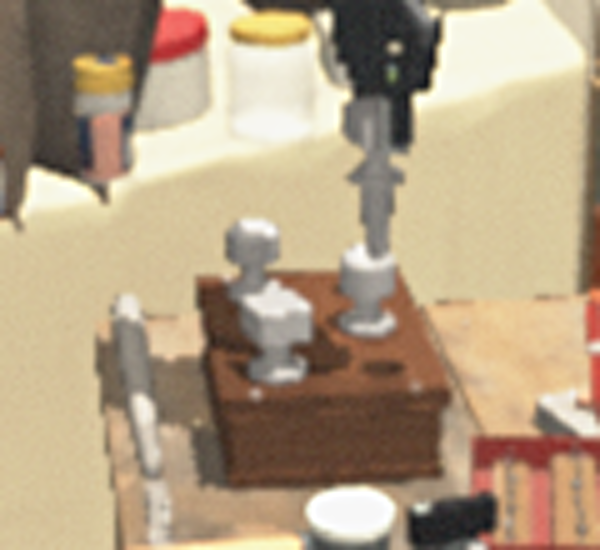

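step_arm:
  steps:
    - [1, -0.0024, 0.003, 0.01, 0, 0, 0]
    - [1, 0, 0, 0.025, 0, 0, 0]
    - [1, 0, 0, 0.025, 0, 0, 0]
    - [1, 0, 0, 0.025, 0, 0, 0]
    - [1, 0, 0, 0.02, 0, 0, 0]
    - [1, 0, 0, 0.015, 0, 0, 0]
    - [1, 0, 0, 0.005, 0, 0, 0]
    - [1, 0, 0, 0, 0, 0, 0]

```text
time_s: 16.78
position: [0.504, 0.2166, 0.1055]
orientation: [-1.879, -2.517, 0.005]
force: [-0.2, -0.5, -1.1]
width: 0.0374
```

```bash
python3 - <<'E'
from m import *
go(0.503,0.22,0.09,106.6)
E
```

```text
pos [0.504  0.2166 0.1055] xang 106.52 tilt [-0.0024 -0.0019 -1.    ] j [ 0.763  0.272 -0.431 -0.    -0.871 -2.045] t 16.78 F [-0.2 -0.5 -1.1] w 0.0374
turn about tool z (deg) -0.08
tool shift mm (after turn) [ 3.5  0.  15.5]
```

step_arm:
  steps:
    - [1, 0.001, 0, 0.005, 0, 0, 0]
    - [1, 0.001, 0, 0.003, 0, 0, 0]
    - [1, 0, 0, 0.002, 0, 0, 0]
    - [1, 0, 0, 0, 0, 0, 0]

```text
time_s: 17.12
position: [0.504, 0.2202, 0.0973]
orientation: [-1.877, -2.519, -0.0]
force: [-0.3, -0.2, -1.9]
width: 0.0373
```

step_arm:
  steps:
    - [1, 0, 0, 0.003, 0, 0, 0]
    - [1, 0, 0, 0.001, 0, 0, 0]
    - [1, 0, 0, 0, 0, 0, 0]

```text
time_s: 17.37
position: [0.5044, 0.2206, 0.0941]
orientation: [1.876, 2.519, 0.002]
force: [-1.0, -0.7, 2.7]
width: 0.0372
```

step_arm:
  steps:
    - [0.3, 0, 0, 0.001, 0, 0, 0]
    - [0.3, 0, 0, 0, 0, 0, 0]
    - [0.3, 0, 0, 0, 0, 0, 0]
    - [0.3, 0, 0, -0.02, 0, 0, 0]
    - [0.3, 0, 0, -0.03, 0, 0, 0]
    - [0.3, 0, 0, -0.04, 0, 0, 0]
    - [0, 0, 0, -0.02, 0, 0, 0]
    - [0, 0, 0, 0, 0, 0, 0]

```text
time_s: 18.03
position: [0.5065, 0.2219, 0.2078]
orientation: [1.874, 2.518, 0.013]
force: [0.4, 1.1, 0.6]
width: 0.0815
```

```bash
python3 - <<'E'
from m import *
go(0.5,0.2935,0.2,16.6)
c=cam('side','s14.png'); d=cam('top','t14.png')
a=cv2.resize(c['img'][110:220,240:360],None,fx=5,fy=5,interpolation=cv2.INTER_CUBIC)
cv2.imwrite('pics/s14a.png',a)
E
```

```text
pos [0.5065 0.2219 0.2078] xang 106.68 tilt [ 0.0074  0.0049 -1.    ] j [ 7.680e-01  1.710e-01 -3.020e-01  2.000e-03 -1.090e+00 -2.049e+00] t 18.03 F [0.4 1.1 0.6] w 0.0815
turn about tool z (deg) -89.92
tool shift mm (after turn) [-14.2  70.4   8.1]
```

View pics/s14a.png

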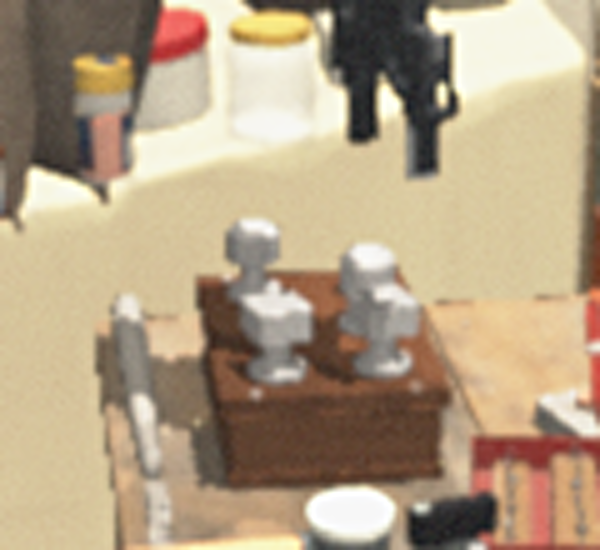

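step_arm:
  steps:
    - [0, 0, 0, 0, 0, 0, -7]
    - [0, 0, 0, 0, 0, 0, -7]
    - [0, 0, 0, 0, 0, 0, -7]
    - [0, 0, 0, 0, 0, 0, -7]
    - [0, 0, 0, 0, 0, 0, -7]
    - [0, 0, 0, 0, 0, 0, -7]
    - [0, 0, 0, 0, 0, 0, -7]
    - [0, 0, 0, 0, 0, 0, -7]
    - [0, 0, 0, 0, 0, 0, -7]
    - [0, 0, 0, 0, 0, 0, -7]

```text
time_s: 18.97
position: [0.5033, 0.2198, 0.2006]
orientation: [-0.083, -3.138, 0.003]
force: [-0.4, 0.5, 0.5]
width: 0.0855
```

step_arm:
  steps:
    - [0, 0, 0, 0, 0, 0, -7]
    - [0, 0, 0, 0, 0, 0, -7]
    - [0, 0, 0, 0, 0, 0, -6]
    - [0, -0.007, 0.035, 0, 0, 0, 0]
    - [0, -0.007, 0.035, 0, 0, 0, 0]
    - [0, 0, 0, 0, 0, 0, 0]
    - [0, 0, 0, 0, 0, 0, 0]

```text
time_s: 19.55
position: [0.4965, 0.2923, 0.2003]
orientation: [0.457, -3.106, 0.003]
force: [-0.1, -1.2, 0.0]
width: 0.0853
```

```bash
python3 - <<'E'
from m import *
go(0.5003,0.2937,0.085,16.6)
E
```

```text
pos [0.4965 0.2923 0.2003] xang -163.27 tilt [-0.0023 -0.0022 -1.    ] j [ 0.871  0.222 -0.253 -0.    -1.099 -0.579] t 19.55 F [-0.1 -1.2  0. ] w 0.0853
turn about tool z (deg) 0.13
tool shift mm (after turn) [ -4.3   0.4 115.2]
```

step_arm:
  steps:
    - [0, -0.004, 0, 0.02, 0, 0, 0]
    - [0, 0, 0, 0.03, 0, 0, 0]
    - [0, 0, 0, 0.03, 0, 0, 0]
    - [0, 0, 0, 0.02, 0, 0, 0]
    - [0, 0, 0, 0.013, 0, 0, 0]
    - [0.3, 0, 0, 0, 0, 0, 0]
    - [0.6, 0, 0, 0, 0, 0, 0]
    - [1, 0, 0, 0, 0, 0, 0]
    - [1, 0, 0, 0, 0, 0, 0]
    - [1, 0, 0, 0, 0, 0, 0]

```text
time_s: 20.38
position: [0.502, 0.293, 0.0907]
orientation: [-0.454, 3.107, 0.002]
force: [0.8, -1.4, 1.4]
width: 0.0383
```

```bash
python3 - <<'E'
from m import *
go(0.5003,0.2937,0.085,16.6)
c=cam('side','s15.png'); d=cam('top','t15.png')
a=cv2.resize(c['img'][110:220,240:360],None,fx=5,fy=5,interpolation=cv2.INTER_CUBIC)
cv2.imwrite('pics/s15a.png',a)
E
```

```text
pos [0.502  0.293  0.0907] xang -163.37 tilt [ 0.0019  0.0015 -1.    ] j [ 0.865  0.334 -0.38   0.001 -0.855 -0.575] t 20.38 F [ 0.8 -1.4  1.4] w 0.0383
turn about tool z (deg) 0.03
tool shift mm (after turn) [1.4 1.2 5.7]
```

View pics/s15a.png

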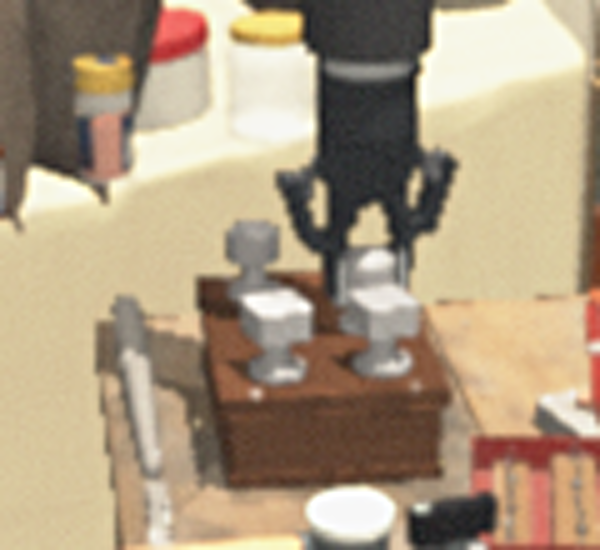

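step_arm:
  steps:
    - [1, 0, 0, -0.005, 0, 0, 0]
    - [1, 0, 0, -0.02, 0, 0, 0]
    - [1, 0, 0, -0.035, 0, 0, 0]
    - [1, 0, 0, -0.04, 0, 0, 0]
    - [1, 0, 0, -0.03, 0, 0, 0]
    - [1, 0, 0, -0.01, 0, 0, 0]
    - [1, 0, 0, 0, 0, 0, 0]

```text
time_s: 21.07
position: [0.502, 0.2936, 0.2324]
orientation: [-0.454, 3.104, 0.006]
force: [0.1, 0.7, -3.5]
width: 0.0384
```

```bash
python3 - <<'E'
from m import *
go(0.524,-0.148,0.23,16.6)
c=cam('side','s16.png'); d=cam('top','t16.png')
a=cv2.resize(c['img'][90:200,240:360],None,fx=5,fy=5,interpolation=cv2.INTER_CUBIC)
cv2.imwrite('pics/s16a.png',a)
E
```

```text
pos [0.502  0.2936 0.2324] xang -163.36 tilt [ 0.0036  0.0041 -1.    ] j [ 0.865  0.202 -0.202  0.    -1.161 -0.575] t 21.07 F [ 0.1  0.7 -3.5] w 0.0384
turn about tool z (deg) 0.04
tool shift mm (after turn) [ 105.  -429.4    0.7]
```

View pics/s16a.png

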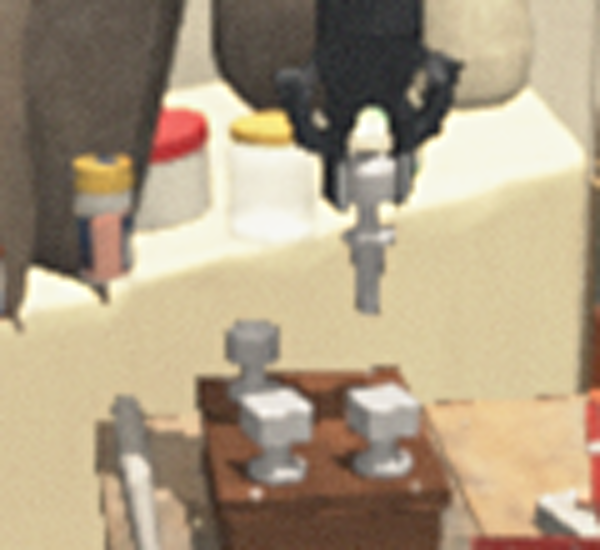

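step_arm:
  steps:
    - [1, 0.007, -0.03, 0, 0, 0, 0]
    - [1, 0.01, -0.04, 0, 0, 0, 0]
    - [1, 0.01, -0.04, 0, 0, 0, 0]
    - [1, 0.01, -0.04, 0, 0, 0, 0]
    - [1, 0.01, -0.04, 0, 0, 0, 0]
    - [1, 0.01, -0.04, 0, 0, 0, 0]
    - [1, 0.01, -0.04, 0, 0, 0, 0]
    - [1, 0.01, -0.04, 0, 0, 0, 0]
    - [1, 0.01, -0.04, 0, 0, 0, 0]
    - [1, 0.01, -0.04, 0, 0, 0, 0]

```text
time_s: 22.0
position: [0.5181, -0.1107, 0.2267]
orientation: [0.454, -3.104, -0.001]
force: [2.0, -0.7, -2.2]
width: 0.0384
```

step_arm:
  steps:
    - [1, 0.008, -0.038, 0, 0, 0, 0]
    - [1, 0, 0, 0, 0, 0, 0]
    - [1, 0, 0, 0, 0, 0, 0]
    - [1, 0, 0, 0, 0, 0, 0]

```text
time_s: 22.33
position: [0.5218, -0.1478, 0.2269]
orientation: [0.451, -3.105, -0.002]
force: [-0.4, 0.9, -3.8]
width: 0.0382
```

```bash
python3 - <<'E'
from m import *
go(0.524,-0.148,0.23,16.6)
c=cam('side','s17.png'); d=cam('top','t17.png')
a=cv2.resize(c['img'][120:280,270:390],None,fx=4.5,fy=3.7,interpolation=cv2.INTER_CUBIC)
cv2.imwrite('pics/s17a.png',a)
cv2.imwrite('pics/t17a.png',cv2.resize(d['img'][100:240,310:460],None,fx=4,fy=4,interpolation=cv2.INTER_CUBIC))
E
```

```text
pos [ 0.5218 -0.1478  0.2269] xang -163.47 tilt [-4.e-03  4.e-04 -1.e+00] j [ 8.500e-02  1.460e-01 -2.840e-01 -1.000e-03 -1.144e+00  2.040e-01] t 22.33 F [-0.4  0.9 -3.8] w 0.0382
turn about tool z (deg) -0.07
tool shift mm (after turn) [-2.  -0.8 -3.1]
```

View pics/s17a.png

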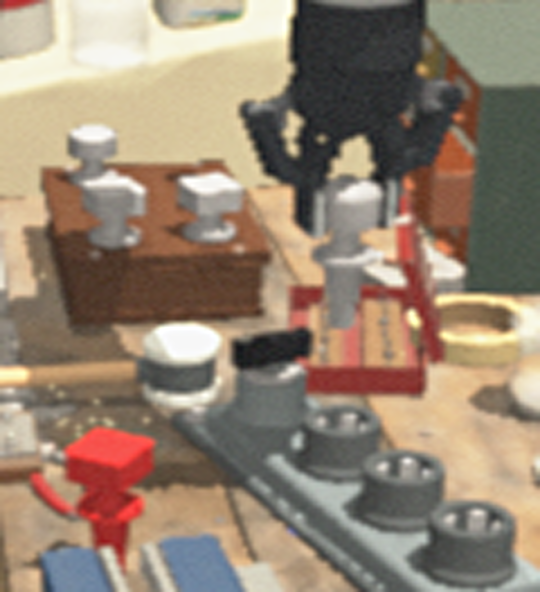

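View pics/t17a.png

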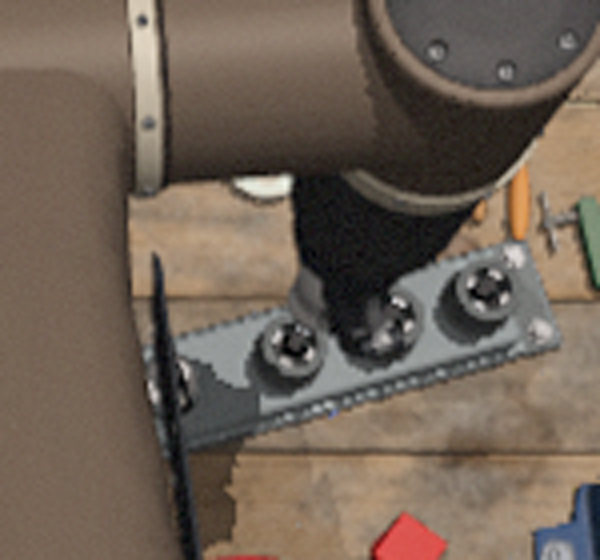

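```bash
python3 - <<'E'
from m import *
c=cam('side');d=cam('top')
for p in [(346,234.05),(359.6,247.6),(375.1,261.35)]: print('side',ray(c,*p,.075).round(4))
for p in [(383,187.5),(431,172.75)]: print('top',ray(d,*p,.075).round(4))
print('tip',ray(c,345.8,207,.152).round(4))
cv2.imwrite('pics/s18a.png',cv2.resize(c['img'][195:275,320:400],None,fx=7,fy=7,interpolation=cv2.INTER_CUBIC))
E
```

```text
side [ 0.5232 -0.1555  0.075 ]
side [ 0.543 -0.231  0.075]
side [ 0.5654 -0.3007  0.075 ]
top [ 0.5189 -0.1472  0.075 ]
top [ 0.5643 -0.2892  0.075 ]
tip [ 0.5228 -0.1417  0.152 ]
```

View pics/s18a.png

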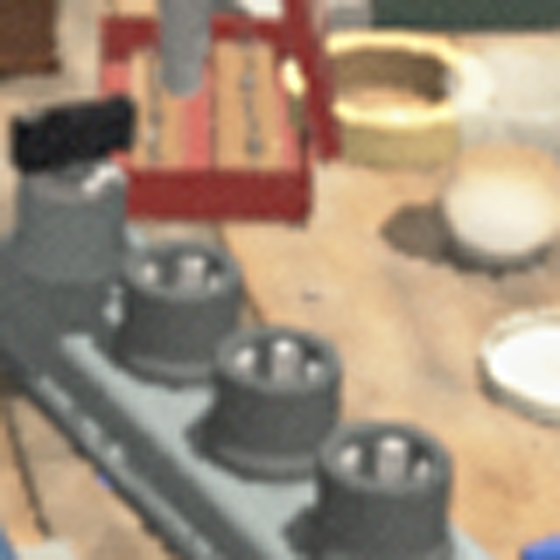

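```bash
python3 - <<'E'
from m import *
c=cam('side')
p=robot.observe()['position']
t=p[2]-.0757
print(t)
for h in (0,.055,.061,.083,.105,.117): print(h,proj(c,(p[0]-.0003,p[1]+.0011,t+h)).round(1))
cv2.imwrite('pics/s19a.png',cv2.resize(c['img'][150:220,310:380],None,fx=8,fy=8,interpolation=cv2.INTER_CUBIC))
E
```

```text
0.15329057218720327
0 [346.1 207.2]
0.055 [346.9 188.7]
0.061 [347.  186.6]
0.083 [347.3 179. ]
0.105 [347.6 171.3]
0.117 [347.8 167. ]
```

View pics/s19a.png

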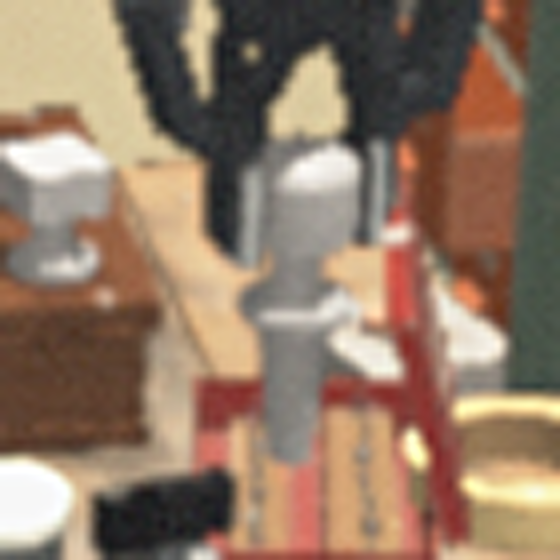

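```bash
python3 - <<'E'
from m import *
c=cam('side')
for s in [(.524,-.1483),(.5666,-.2917),(.5453,-.22)]:
  ctr=proj(c,(*s,.075)); 
  P=np.array([proj(c,(s[0]+.0245*np.cos(a),s[1]+.0245*np.sin(a),.075)) for a in np.linspace(0,6.28,60)])
  print(ctr.round(1),((P.min(0)-[320,195])*7).round(),((P.max(0)-[320,195])*7).round())
E
```

```text
[345.7 232.8] [118. 234.] [242. 295.]
[374.6 259.4] [314. 414.] [451. 489.]
[359.4 245.4] [211. 320.] [341. 387.]
```

step_arm:
  steps:
    - [1, -0.002, -0.002, 0.01, 0, 0, 0]
    - [1, 0, 0, 0.02, 0, 0, 0]
    - [1, 0, 0, 0.02, 0, 0, 0]
    - [1, 0, 0, 0.02, 0, 0, 0]
    - [1, 0, 0, 0, 0, 0, 0]
    - [1, 0, 0, 0, 0, 0, 0]

```text
time_s: 23.13
position: [0.5249, -0.1488, 0.1583]
orientation: [0.455, -3.106, -0.0]
force: [-0.5, -0.6, -1.9]
width: 0.0382
```

```bash
python3 - <<'E'
from m import *
go(0.5243,-0.1493,0.11,16.6)
c=cam('side','s20.png')
cv2.imwrite('pics/s20a.png',cv2.resize(c['img'][180:250,310:380],None,fx=8,fy=8,interpolation=cv2.INTER_CUBIC))
E
```

```text
pos [ 0.5249 -0.1488  0.1583] xang -163.34 tilt [-2.7e-03 -3.0e-04 -1.0e+00] j [ 0.083  0.209 -0.375  0.    -0.989  0.208] t 23.13 F [-0.5 -0.6 -1.9] w 0.0382
turn about tool z (deg) 0.06
tool shift mm (after turn) [ 0.6 -0.3 48.3]
```

View pics/s20a.png

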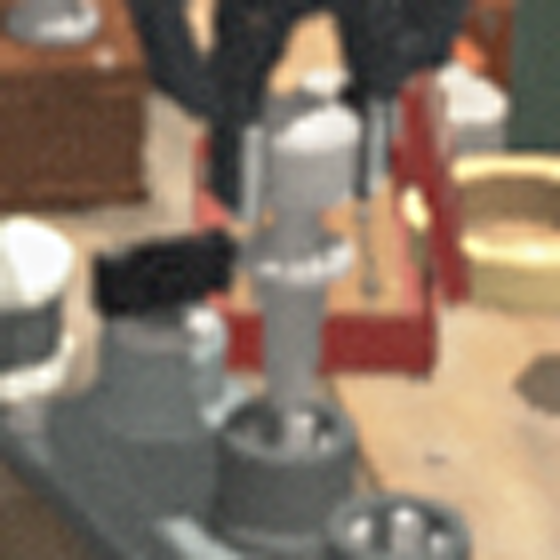

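step_arm:
  steps:
    - [1, 0, 0, 0.008, 0, 0, 0]
    - [1, 0, 0, 0.01, 0, 0, 0]
    - [1, 0, 0, 0.01, 0, 0, 0]
    - [1, 0, 0, 0.008, 0, 0, 0]
    - [1, 0, 0, 0, 0, 0, 0]
    - [1, 0, 0, 0, 0, 0, 0]

```text
time_s: 23.68
position: [0.5251, -0.149, 0.1225]
orientation: [0.454, -3.107, -0.0]
force: [0.4, -0.9, -2.9]
width: 0.0385
```

step_arm:
  steps:
    - [1, 0, 0, 0.005, 0, 0, 0]
    - [1, 0, 0, 0.004, 0, 0, 0]
    - [1, 0, 0, 0.003, 0, 0, 0]
    - [1, 0, 0, 0, 0, 0, 0]
    - [1, 0, 0, 0, 0, 0, 0]

```text
time_s: 24.1
position: [0.5254, -0.149, 0.111]
orientation: [0.454, -3.108, -0.0]
force: [-0.6, -0.3, -2.5]
width: 0.0385
```

step_arm:
  steps:
    - [1, 0, 0, 0.002, 0, 0, 0]
    - [1, 0, 0, 0.0015, 0, 0, 0]
    - [1, 0, 0, 0, 0, 0, 0]
    - [1, 0, 0, 0, 0, 0, 0]

```text
time_s: 24.43
position: [0.5254, -0.149, 0.1076]
orientation: [0.454, -3.108, -0.0]
force: [-1.2, -1.1, -4.1]
width: 0.0386
```

```bash
python3 - <<'E'
from m import *
go(0.5243,-0.1493,0.11,16.6)
c=cam('side','s21.png')
cv2.imwrite('pics/s21a.png',cv2.resize(c['img'][180:250,310:380],None,fx=8,fy=8,interpolation=cv2.INTER_CUBIC))
E
```

```text
pos [ 0.5254 -0.149   0.1076] xang -163.38 tilt [-2.e-04 -0.e+00 -1.e+00] j [ 0.083  0.264 -0.436  0.    -0.871  0.208] t 24.43 F [-1.2 -1.1 -4.1] w 0.0386
turn about tool z (deg) 0.02
tool shift mm (after turn) [ 1.2 -0.  -2.4]
```

View pics/s21a.png

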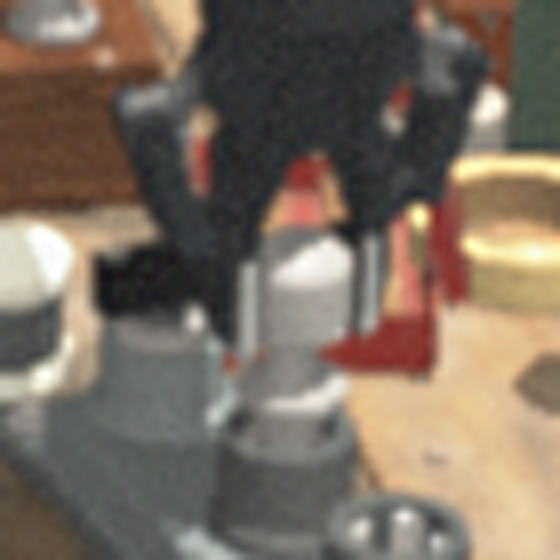

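step_arm:
  steps:
    - [0.4, 0, 0, 0, 0, 0, 0]
    - [0.2, 0, 0, 0, 0, 0, 0]
    - [0, 0, 0, 0, 0, 0, 0]
    - [0, 0, 0, 0, 0, 0, 0]
    - [0, 0, 0, 0, 0, 0, 0]
    - [0, 0, 0, -0.02, 0, 0, 0]
    - [0, 0, 0, -0.035, 0, 0, 0]
    - [0, 0, 0, -0.04, 0, 0, 0]
    - [0, 0, 0, -0.015, 0, 0, 0]
    - [0, 0, 0, 0, 0, 0, 0]

```text
time_s: 25.32
position: [0.5281, -0.1492, 0.2228]
orientation: [-0.454, 3.1, -0.003]
force: [-0.5, -0.4, -0.4]
width: 0.0853
```

```bash
python3 - <<'E'
from m import *
go(0.4255,0.3685,0.22,16.6)
c=cam('side','s22.png'); cam('top','t22.png')
cv2.imwrite('pics/s22a.png',cv2.resize(c['img'][180:250,310:380],None,fx=8,fy=8,interpolation=cv2.INTER_CUBIC))
E
```

```text
pos [ 0.5281 -0.1492  0.2228] xang -163.34 tilt [ 8.3e-03 -6.0e-04 -1.0e+00] j [ 8.300e-02  1.520e-01 -2.880e-01  1.000e-03 -1.122e+00  2.080e-01] t 25.32 F [-0.5 -0.4 -0.4] w 0.0853
turn about tool z (deg) 0.06
tool shift mm (after turn) [-49.6 525.4   1.7]
```

View pics/s22a.png

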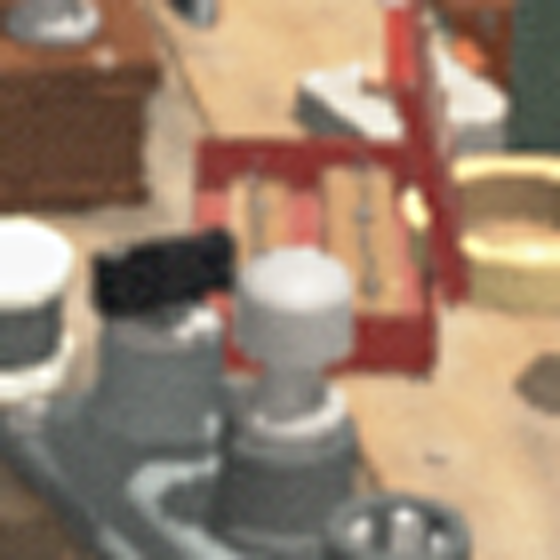

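View pics/t22.png

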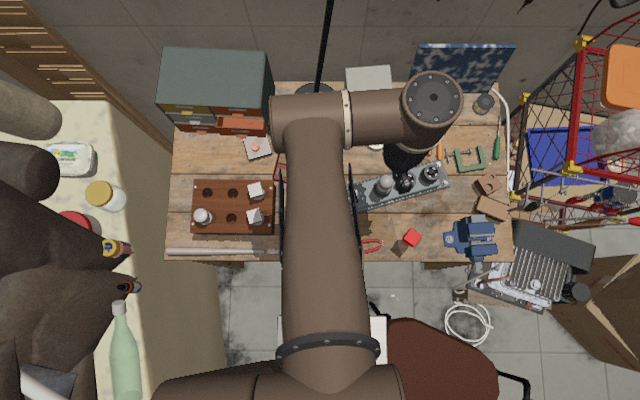

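step_arm:
  steps:
    - [0, -0.003, 0.03, 0, 0, 0, 0]
    - [0, -0.004, 0.04, 0, 0, 0, 0]
    - [0, -0.004, 0.04, 0, 0, 0, 0]
    - [0, -0.004, 0.04, 0, 0, 0, 0]
    - [0, -0.004, 0.04, 0, 0, 0, 0]
    - [0, -0.004, 0.04, 0, 0, 0, 0]
    - [0, -0.004, 0.04, 0, 0, 0, 0]
    - [0, -0.004, 0.04, 0, 0, 0, 0]
    - [0, -0.004, 0.04, 0, 0, 0, 0]
    - [0, -0.004, 0.04, 0, 0, 0, 0]

```text
time_s: 26.25
position: [0.4499, 0.2373, 0.2166]
orientation: [0.454, -3.107, 0.002]
force: [0.4, -0.7, 0.4]
width: 0.0853
```

step_arm:
  steps:
    - [0, -0.004, 0.04, 0, 0, 0, 0]
    - [0, -0.004, 0.04, 0, 0, 0, 0]
    - [0, -0.003, 0.04, 0, 0, 0, 0]
    - [0, 0, 0.015, 0, 0, 0, 0]
    - [0, 0, 0, 0, 0, 0, 0]
    - [0, 0, 0, 0, 0, 0, 0]

```text
time_s: 26.75
position: [0.4223, 0.3687, 0.216]
orientation: [0.456, -3.106, 0.004]
force: [1.3, -1.1, 0.5]
width: 0.0855
```

```bash
python3 - <<'E'
from m import *
go(0.4255,0.3685,0.083,16.6)
E
```

```text
pos [0.4223 0.3687 0.216 ] xang -163.28 tilt [-0.0018 -0.0026 -1.    ] j [ 1.067  0.184 -0.264 -0.    -1.126 -0.775] t 26.75 F [ 1.3 -1.1  0.5] w 0.0855
turn about tool z (deg) 0.12
tool shift mm (after turn) [ -3.3  -0.8 132.9]
```

step_arm:
  steps:
    - [0, -0.002, -0.001, 0.02, 0, 0, 0]
    - [0, 0, 0, 0.03, 0, 0, 0]
    - [0, 0, 0, 0.03, 0, 0, 0]
    - [0, 0, 0, 0.03, 0, 0, 0]
    - [0, 0, 0, 0.021, 0, 0, 0]
    - [0.3, 0, 0, 0, 0, 0, 0]
    - [0.6, 0, 0, 0, 0, 0, 0]
    - [1, 0, 0, 0, 0, 0, 0]
    - [1, 0, 0, 0, 0, 0, 0]
    - [1, 0, 0, 0, 0, 0, 0]

```text
time_s: 27.58
position: [0.4264, 0.3688, 0.0889]
orientation: [-0.454, 3.106, 0.004]
force: [0.4, -1.7, 4.7]
width: 0.038
```

```bash
python3 - <<'E'
from m import *
go(0.4255,0.3685,0.085,16.6)
c=cam('side','s23.png')
a=cv2.resize(c['img'][110:220,240:360],None,fx=5,fy=5,interpolation=cv2.INTER_CUBIC)
cv2.imwrite('pics/s23a.png',a)
E
```

```text
pos [0.4264 0.3688 0.0889] xang -163.36 tilt [ 0.0022  0.0026 -1.    ] j [ 1.061e+00  3.100e-01 -4.210e-01  1.000e-03 -8.360e-01 -7.710e-01] t 27.58 F [ 0.4 -1.7  4.7] w 0.038
turn about tool z (deg) 0.04
tool shift mm (after turn) [ 1.  -0.1  3.9]
```

View pics/s23a.png

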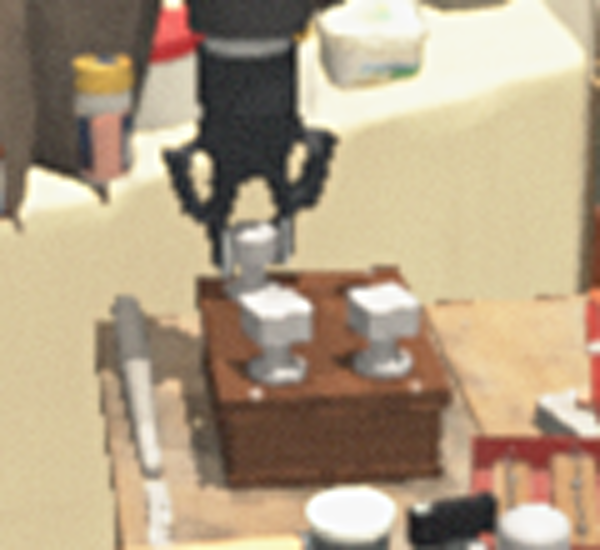

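step_arm:
  steps:
    - [1, 0, 0, -0.005, 0, 0, 0]
    - [1, 0, 0, -0.02, 0, 0, 0]
    - [1, 0, 0, -0.04, 0, 0, 0]
    - [1, 0, 0, -0.04, 0, 0, 0]
    - [1, 0, 0, -0.04, 0, 0, 0]
    - [1, 0, 0, -0.03, 0, 0, 0]
    - [1, 0, 0, -0.005, 0, 0, 0]
    - [1, 0, 0, 0, 0, 0, 0]

```text
time_s: 28.3
position: [0.4258, 0.3689, 0.2699]
orientation: [-0.454, 3.105, 0.007]
force: [0.6, 0.9, -3.6]
width: 0.0379
```

```bash
python3 - <<'E'
from m import *
go(0.5668,-0.2917,0.26,16.6)
c=cam('side','s24.png')
a=cv2.resize(c['img'][70:180,240:360],None,fx=5,fy=5,interpolation=cv2.INTER_CUBIC)
cv2.imwrite('pics/s24a.png',a)
E
```

```text
pos [0.4258 0.3689 0.2699] xang -163.37 tilt [ 0.0026  0.005  -1.    ] j [ 1.061  0.149 -0.182 -0.    -1.234 -0.771] t 28.3 F [ 0.6  0.9 -3.6] w 0.0379
turn about tool z (deg) 0.03
tool shift mm (after turn) [  53.6 -673.4    6.9]
```

View pics/s24a.png

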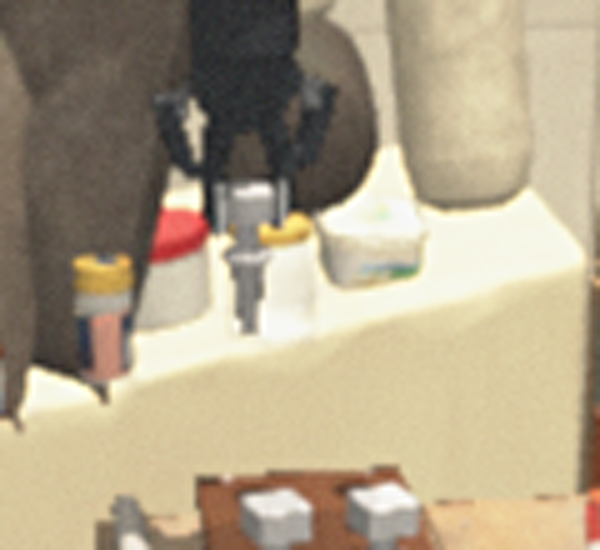

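Held upright. Carry to above socket 0: 53.6, −673.4 mm.

step_arm:
  steps:
    - [1, 0.002, -0.03, 0, 0, 0, 0]
    - [1, 0.003, -0.04, 0, 0, 0, 0]
    - [1, 0.003, -0.04, 0, 0, 0, 0]
    - [1, 0.003, -0.04, 0, 0, 0, 0]
    - [1, 0.003, -0.04, 0, 0, 0, 0]
    - [1, 0.003, -0.04, 0, 0, 0, 0]
    - [1, 0.003, -0.04, 0, 0, 0, 0]
    - [1, 0.003, -0.04, 0, 0, 0, 0]
    - [1, 0.003, -0.04, 0, 0, 0, 0]
    - [1, 0.003, -0.04, 0, 0, 0, 0]

```text
time_s: 29.18
position: [0.508, -0.0159, 0.2647]
orientation: [0.454, -3.105, -0.0]
force: [1.7, -0.0, -1.6]
width: 0.038
```

step_arm:
  steps:
    - [1, 0.003, -0.04, 0, 0, 0, 0]
    - [1, 0.003, -0.04, 0, 0, 0, 0]
    - [1, 0.003, -0.04, 0, 0, 0, 0]
    - [1, 0.003, -0.04, 0, 0, 0, 0]
    - [1, 0.003, -0.04, 0, 0, 0, 0]
    - [1, 0.003, -0.04, 0, 0, 0, 0]
    - [1, 0.004, -0.04, 0, 0, 0, 0]
    - [1, 0, 0, 0, 0, 0, 0]
    - [1, 0, 0, 0, 0, 0, 0]
    - [1, 0, 0, 0, 0, 0, 0]

```text
time_s: 30.02
position: [0.5672, -0.2884, 0.2642]
orientation: [0.452, -3.105, -0.003]
force: [-0.8, 0.4, -1.8]
width: 0.0382
```

```bash
python3 - <<'E'
from m import *
go(0.5668,-0.2917,0.26,16.6)
E
```

```text
pos [ 0.5672 -0.2884  0.2642] xang -163.45 tilt [-0.0039  0.0015 -1.    ] j [-1.65e-01  2.80e-01 -2.50e-02 -1.00e-03 -1.27e+00  4.54e-01] t 30.02 F [-0.8  0.4 -1.8] w 0.0382
turn about tool z (deg) -0.05
tool shift mm (after turn) [ 1.3 -3.   4.2]
```

step_arm:
  steps:
    - [1, 0.001, -0.003, 0.02, 0, 0, 0]
    - [1, 0, 0, 0.03, 0, 0, 0]
    - [1, 0, 0, 0.03, 0, 0, 0]
    - [1, 0, 0, 0.02, 0, 0, 0]
    - [1, 0, 0, 0.003, 0, 0, 0]
    - [1, 0, 0, 0, 0, 0, 0]
    - [1, 0, 0, 0, 0, 0, 0]

```text
time_s: 30.6
position: [0.569, -0.2911, 0.165]
orientation: [-0.456, 3.107, -0.001]
force: [0.4, -0.2, -1.3]
width: 0.0382
```

```bash
python3 - <<'E'
from m import *
go(0.5668,-0.2917,0.106,16.6)
c=cam('side','s25.png')
cv2.imwrite('pics/s25a.png',cv2.resize(c['img'][200:280,330:410],None,fx=7,fy=7,interpolation=cv2.INTER_CUBIC))
E
```

```text
pos [ 0.569  -0.2911  0.165 ] xang -163.29 tilt [ 1.1e-03 -8.0e-04 -1.0e+00] j [-1.680e-01  3.470e-01 -1.630e-01  1.000e-03 -1.059e+00  4.590e-01] t 30.6 F [ 0.4 -0.2 -1.3] w 0.0382
turn about tool z (deg) 0.11
tool shift mm (after turn) [ 2.3  0.1 59. ]
```

View pics/s25a.png

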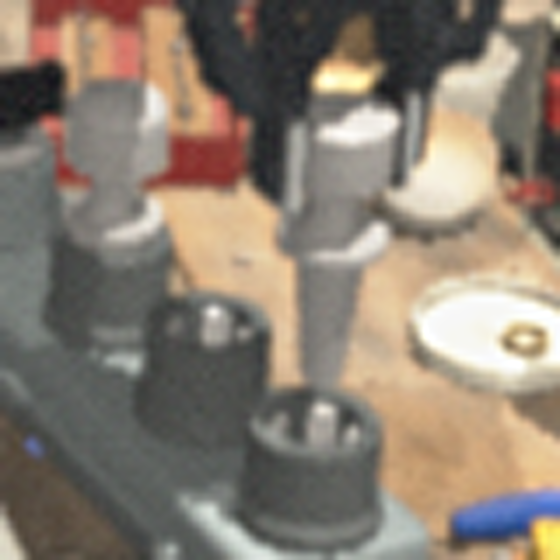

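step_arm:
  steps:
    - [1, 0.003, 0, 0.003, 0, 0, 0]
    - [1, 0, 0, 0.003, 0, 0, 0]
    - [1, 0, 0, 0, 0, 0, 0]
    - [1, 0, 0, 0, 0, 0, 0]

```text
time_s: 30.98
position: [0.5653, -0.2926, 0.158]
orientation: [-0.454, 3.108, -0.0]
force: [0.2, -0.2, -1.8]
width: 0.0376
```

```bash
python3 - <<'E'
from m import *
go(0.5665,-0.2917,0.106,16.6)
c=cam('side','s26.png')
cv2.imwrite('pics/s26a.png',cv2.resize(c['img'][200:280,330:410],None,fx=7,fy=7,interpolation=cv2.INTER_CUBIC))
E
```

```text
pos [ 0.5653 -0.2926  0.158 ] xang -163.39 tilt [ 4.e-04 -0.e+00 -1.e+00] j [-0.172  0.349 -0.177 -0.    -1.044  0.462] t 30.98 F [ 0.2 -0.2 -1.8] w 0.0376
turn about tool z (deg) 0.01
tool shift mm (after turn) [-1.4  0.5 52. ]
```

View pics/s26a.png

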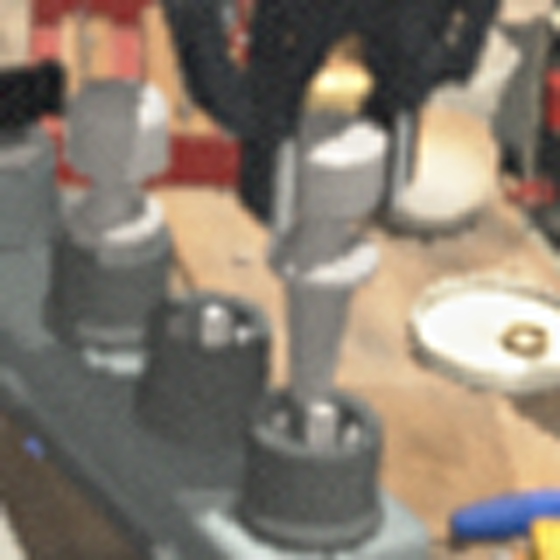

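step_arm:
  steps:
    - [1, -0.0005, 0, 0.008, 0, 0, 0]
    - [1, 0, 0, 0.008, 0, 0, 0]
    - [1, 0, 0, 0.006, 0, 0, 0]
    - [1, 0, 0, 0, 0, 0, 0]
    - [1, 0, 0, 0, 0, 0, 0]

```text
time_s: 31.45
position: [0.5654, -0.2924, 0.1348]
orientation: [0.454, -3.107, -0.001]
force: [1.7, -0.6, -2.3]
width: 0.0381
```

step_arm:
  steps:
    - [1, 0, 0, 0.008, 0, 0, 0]
    - [1, 0, 0, 0.006, 0, 0, 0]
    - [1, 0, 0, 0.003, 0, 0, 0]
    - [1, 0, 0, 0, 0, 0, 0]
    - [1, 0, 0, 0, 0, 0, 0]

```text
time_s: 31.87
position: [0.5659, -0.2925, 0.1185]
orientation: [0.454, -3.108, 0.0]
force: [1.6, -0.6, -1.9]
width: 0.0384
```

step_arm:
  steps:
    - [1, 0, 0, 0.005, 0, 0, 0]
    - [1, 0, 0, 0.004, 0, 0, 0]
    - [1, 0, 0, 0.003, 0, 0, 0]
    - [1, 0, 0, 0, 0, 0, 0]
    - [1, 0, 0, 0, 0, 0, 0]

```text
time_s: 32.28
position: [0.5662, -0.2924, 0.1065]
orientation: [-0.454, 3.108, -0.0]
force: [3.0, -1.0, -4.1]
width: 0.0379
```

```bash
python3 - <<'E'
from m import *
go(0.5665,-0.2917,0.106,16.6)
c=cam('side','s27.png')
cv2.imwrite('pics/s27a.png',cv2.resize(c['img'][200:280,330:410],None,fx=7,fy=7,interpolation=cv2.INTER_CUBIC))
E
```

```text
pos [ 0.5662 -0.2924  0.1065] xang -163.37 tilt [ 5.e-04  0.e+00 -1.e+00] j [-0.171  0.398 -0.233 -0.    -0.939  0.461] t 32.28 F [ 3.  -1.  -4.1] w 0.0379
turn about tool z (deg) 0.03
tool shift mm (after turn) [-0.5  0.5  0.5]
```

View pics/s27a.png

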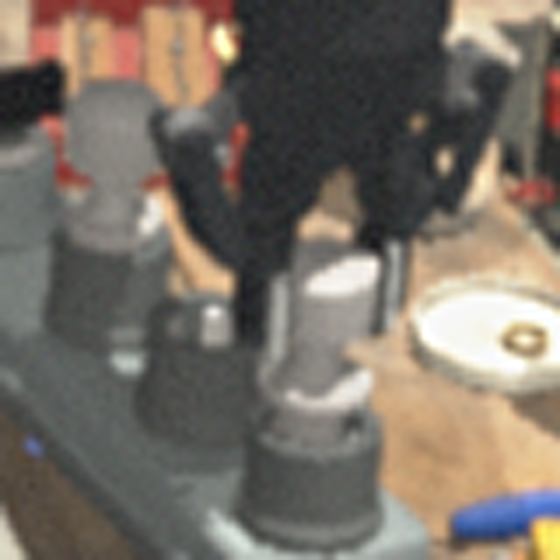

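Centred, about 12 mm proud. Release and rise.

step_arm:
  steps:
    - [0.4, 0, 0, 0, 0, 0, 0]
    - [0.2, 0, 0, 0, 0, 0, 0]
    - [0, 0, 0, 0, 0, 0, 0]
    - [0, 0, 0, 0, 0, 0, 0]
    - [0, 0, 0, 0, 0, 0, 0]
    - [0, 0, 0, -0.02, 0, 0, 0]
    - [0, 0, 0, -0.035, 0, 0, 0]
    - [0, 0, 0, -0.04, 0, 0, 0]
    - [0, 0, 0, -0.015, 0, 0, 0]
    - [0, 0, 0, 0, 0, 0, 0]

```text
time_s: 33.17
position: [0.568, -0.2934, 0.2225]
orientation: [-0.454, 3.101, -0.006]
force: [0.7, 0.1, 0.5]
width: 0.0854
```

```bash
python3 - <<'E'
from m import *
go(0.451,0.041,0.22,90)
c=cam('side','s28.png'); d=cam('top','t28.png')
cv2.imwrite('pics/s28a.png',cv2.resize(c['img'][180:280,280:410],None,fx=5,fy=5,interpolation=cv2.INTER_CUBIC))
cv2.imwrite('pics/t28a.png',cv2.resize(d['img'][150:280,260:460],None,fx=4,fy=4,interpolation=cv2.INTER_CUBIC))
E
```

```text
pos [ 0.568  -0.2934  0.2225] xang -163.34 tilt [ 0.0079 -0.0028 -1.    ] j [-0.171  0.301 -0.093  0.002 -1.169  0.461] t 33.17 F [0.7 0.1 0.5] w 0.0854
turn about tool z (deg) -73.34
tool shift mm (after turn) [-334.4  117.     0.7]
```

View pics/s28a.png

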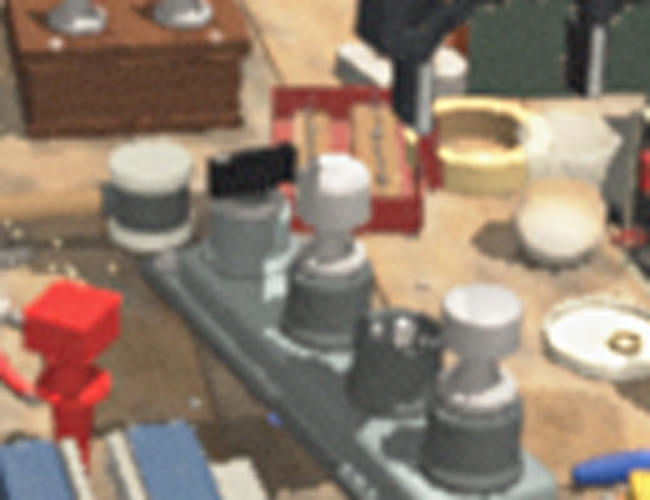

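View pics/t28a.png

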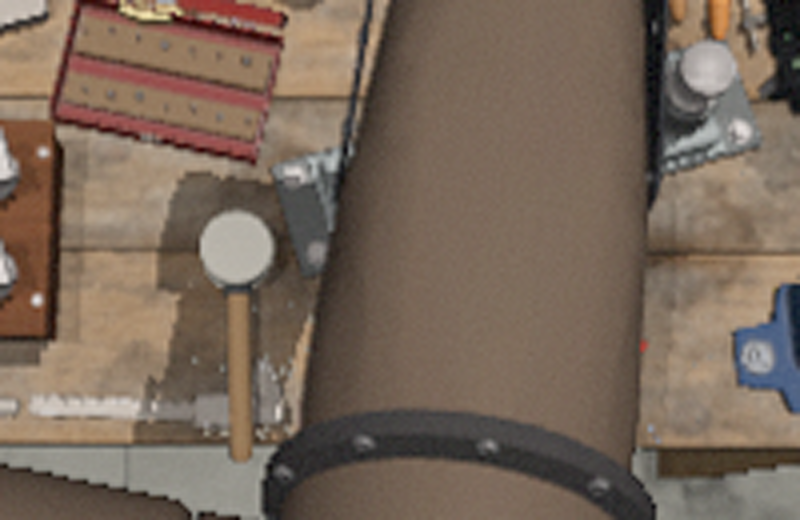

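step_arm:
  steps:
    - [0, 0, 0, 0, 0, 0, -7]
    - [0, 0, 0, 0, 0, 0, -7]
    - [0, 0, 0, 0, 0, 0, -7]
    - [0, 0, 0, 0, 0, 0, -7]
    - [0, 0, 0, 0, 0, 0, -7]
    - [0, 0, 0, 0, 0, 0, -7]
    - [0, 0, 0, 0, 0, 0, -7]
    - [0, 0, 0, 0, 0, 0, -7]
    - [0, 0, 0, 0, 0, 0, -7]
    - [0, 0, 0, 0, 0, 0, -7]

```text
time_s: 34.1
position: [0.565, -0.2921, 0.215]
orientation: [2.161, -2.279, -0.004]
force: [0.1, -1.4, -0.3]
width: 0.0856
```

step_arm:
  steps:
    - [0, -0.025, 0.008, 0, 0, 0, -3]
    - [0, -0.038, 0.013, 0, 0, 0, 0]
    - [0, -0.038, 0.013, 0, 0, 0, 0]
    - [0, -0.038, 0.013, 0, 0, 0, 0]
    - [0, -0.038, 0.013, 0, 0, 0, 0]
    - [0, -0.038, 0.013, 0, 0, 0, 0]
    - [0, -0.038, 0.013, 0, 0, 0, 0]
    - [0, -0.038, 0.013, 0, 0, 0, 0]
    - [0, -0.03, 0.013, 0, 0, 0, 0]
    - [0, 0, 0, 0, 0, 0, 0]

```text
time_s: 34.93
position: [0.4549, 0.0332, 0.2159]
orientation: [2.218, -2.224, -0.002]
force: [-0.1, -0.2, -1.3]
width: 0.0855
```

```bash
python3 - <<'E'
from m import *
go(0.451,0.041,0.2,90)
c=cam('side','s29.png'); d=cam('top','t29.png')
cv2.imwrite('pics/s29a.png',cv2.resize(c['img'][150:260,260:390],None,fx=5,fy=5,interpolation=cv2.INTER_CUBIC))
cv2.imwrite('pics/t29a.png',cv2.resize(d['img'][150:280,260:460],None,fx=4,fy=4,interpolation=cv2.INTER_CUBIC))
E
```

```text
pos [0.4549 0.0332 0.2159] xang -90.15 tilt [-1.3e-03  4.0e-04 -1.0e+00] j [ 5.060e-01  3.000e-03 -4.700e-01 -1.000e-03 -1.099e+00  1.063e+00] t 34.93 F [-0.1 -0.2 -1.3] w 0.0855
turn about tool z (deg) -0.15
tool shift mm (after turn) [-7.8  3.9 16. ]
```

View pics/s29a.png

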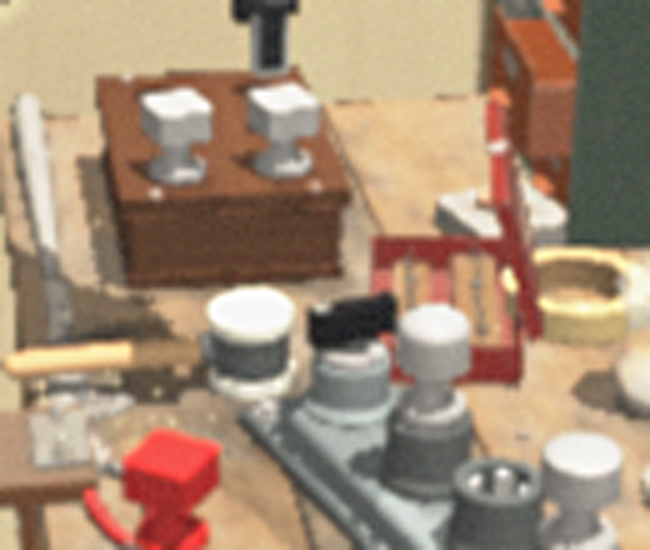

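View pics/t29a.png

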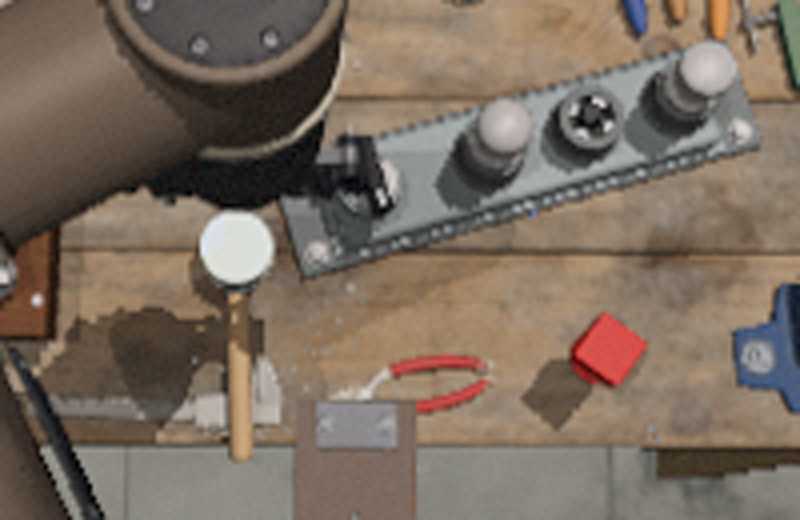

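```bash
python3 - <<'E'
from m import *
d=robot.read_camera('top'); im=d['img']; hsv=cv2.cvtColor(im,cv2.COLOR_BGR2HSV)
w=((hsv[...,2]>170)&(hsv[...,1]<60)).astype(np.uint8)
for b in blobs(im,w,(305,200,335,225)): print('t',b,ray(d,*b[0],0.052).round(4))
c=robot.read_camera('side'); im=c['img']; hsv=cv2.cvtColor(im,cv2.COLOR_BGR2HSV)
w=((hsv[...,2]>190)&(hsv[...,1]<60)).astype(np.uint8)
for b in blobs(im,w,(295,200,325,222)): print('s',b,ray(c,*b[0],0.052).round(4))
a=ray(d,319.2,223,.026);b=ray(d,320.2,264.5,.026);print(a,b,np.degrees(np.arctan2(a[1]-b[1],a[0]-b[0])))
E
```

```text
t ([318.57, 211.14], 260, [310, 203, 18, 18]) [0.4516 0.0412 0.052 ]
s ([310.02, 212.1], 155, [301, 207, 18, 11]) [0.451  0.0361 0.052 ]
[0.42014703 0.03951389 0.026     ] [0.29661597 0.03541547 0.026     ] 1.9002182168493809
```

step_arm:
  steps:
    - [0.15, -0.0068, 0.0036, 0.01, 0, 0, -2]
    - [0.15, 0, 0, 0.035, 0, 0, 0]
    - [0.15, 0, 0, 0.035, 0, 0, 0]
    - [0.15, 0, 0, 0.035, 0, 0, 0]
    - [0.15, 0, 0, 0.03, 0, 0, 0]
    - [0.15, 0, 0, 0.01, 0, 0, 0]
    - [0.15, 0, 0, 0, 0, 0, 0]
    - [0.15, 0, 0, 0, 0, 0, 0]
  grip_force: 80

```text
time_s: 35.8
position: [0.4532, 0.0355, 0.0608]
orientation: [2.25, -2.189, -0.001]
force: [0.7, 0.7, -0.2]
width: 0.0724
```

```bash
python3 - <<'E'
from m import *
go(0.4513,0.040,0.007,91.9)
c=cam('side','s30.png')
cv2.imwrite('pics/s30a.png',cv2.resize(c['img'][150:260,260:390],None,fx=5,fy=5,interpolation=cv2.INTER_CUBIC))
E
```

```text
pos [0.4532 0.0355 0.0608] xang -88.41 tilt [-0.0023 -0.0014 -1.    ] j [ 0.514  0.193 -0.68   0.    -0.701  1.085] t 35.8 F [ 0.7  0.7 -0.2] w 0.0724
turn about tool z (deg) -0.31
tool shift mm (after turn) [-4.6  1.6 53.8]
```

View pics/s30a.png

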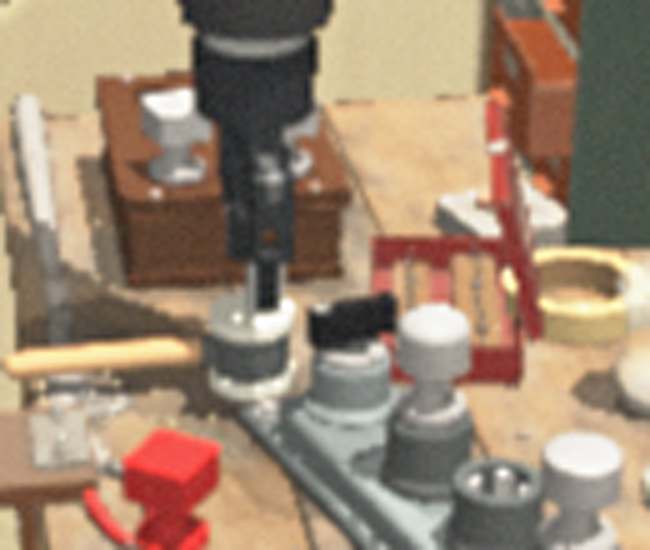

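step_arm:
  steps:
    - [0.15, -0.004, 0.0015, 0, 0, 0, 0]
    - [0.15, 0, 0, 0.02, 0, 0, 0]
    - [0.15, 0, 0, 0.02, 0, 0, 0]
    - [0.15, 0, 0, 0.01, 0, 0, 0]
    - [0.15, 0, 0, 0, 0, 0, 0]
    - [0.15, 0, 0, 0, 0, 0, 0]

```text
time_s: 36.35
position: [0.4525, 0.0408, 0.0124]
orientation: [-2.253, 2.189, -0.001]
force: [0.9, -0.4, 0.4]
width: 0.0727
```

```bash
python3 - <<'E'
from m import *
go(0.4513,0.040,0.007,91.9)
E
```

```text
pos [0.4525 0.0408 0.0124] xang -88.36 tilt [ 7.e-04  3.e-04 -1.e+00] j [ 0.526  0.276 -0.731  0.    -0.563  1.073] t 36.35 F [ 0.9 -0.4  0.4] w 0.0727
turn about tool z (deg) -0.26
tool shift mm (after turn) [0.8 1.2 5.4]
```

step_arm:
  steps:
    - [0.15, 0, 0.001, 0.003, 0, 0, 0]
    - [0.4, 0, 0, 0, 0, 0, 0]
    - [0.7, 0, 0, 0, 0, 0, 0]
    - [1, 0, 0, 0, 0, 0, 0]
    - [1, 0, 0, 0, 0, 0, 0]
    - [1, 0, 0, 0, 0, 0, 0]

```text
time_s: 36.85
position: [0.4514, 0.0407, 0.0099]
orientation: [-2.252, 2.188, -0.001]
force: [-2.6, -0.2, 9.6]
width: 0.0525
```

```bash
python3 - <<'E'
from m import *
go(0.4513,0.040,0.007,91.9)
c=cam('side','s31.png')
cv2.imwrite('pics/s31a.png',cv2.resize(c['img'][150:260,260:390],None,fx=5,fy=5,interpolation=cv2.INTER_CUBIC))
E
```

```text
pos [0.4514 0.0407 0.0099] xang -88.35 tilt [ 1.3e-03  6.0e-04 -1.0e+00] j [ 0.527  0.279 -0.737  0.    -0.554  1.072] t 36.85 F [-2.6 -0.2  9.6] w 0.0525
turn about tool z (deg) -0.25
tool shift mm (after turn) [0.7 0.2 2.9]
```

View pics/s31a.png

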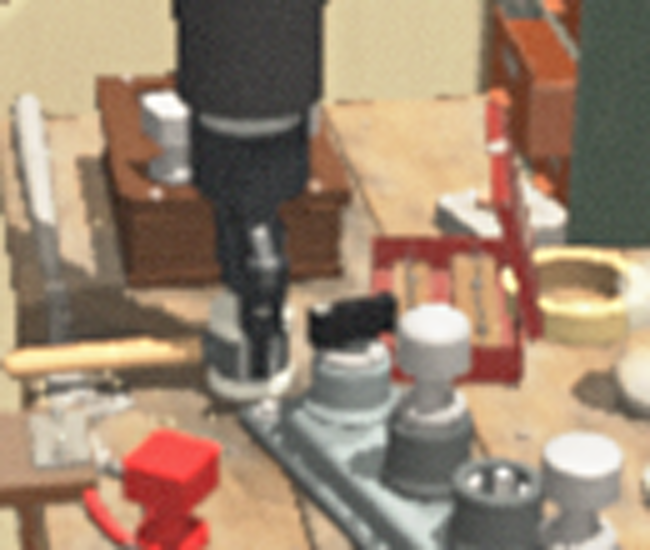

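step_arm:
  steps:
    - [1, 0, 0, -0.01, 0, 0, 0]
    - [1, 0, 0, -0.025, 0, 0, 0]
    - [1, 0, 0, -0.035, 0, 0, 0]
    - [1, 0, 0, -0.04, 0, 0, 0]
    - [1, 0, 0, -0.04, 0, 0, 0]
    - [1, 0, 0, -0.03, 0, 0, 0]
    - [1, 0, 0, -0.01, 0, 0, 0]
    - [1, 0, 0, 0, 0, 0, 0]

```text
time_s: 37.57
position: [0.4521, 0.0411, 0.2015]
orientation: [-2.249, 2.186, -0.002]
force: [-0.8, 0.9, -4.8]
width: 0.0521
```

```bash
python3 - <<'E'
from m import *
go(0.524,-0.148,0.19)
c=cam('side','s32.png')
cv2.imwrite('pics/s32a.png',cv2.resize(c['img'][130:240,260:390],None,fx=5,fy=5,interpolation=cv2.INTER_CUBIC))
E
```

```text
pos [0.4521 0.0411 0.2015] xang -88.37 tilt [ 0.0051  0.003  -1.    ] j [ 0.527  0.007 -0.501 -0.    -1.057  1.072] t 37.57 F [-0.8  0.9 -4.8] w 0.0521
tool shift mm (after turn) [191.1 -66.5  11.3]
```

View pics/s32a.png

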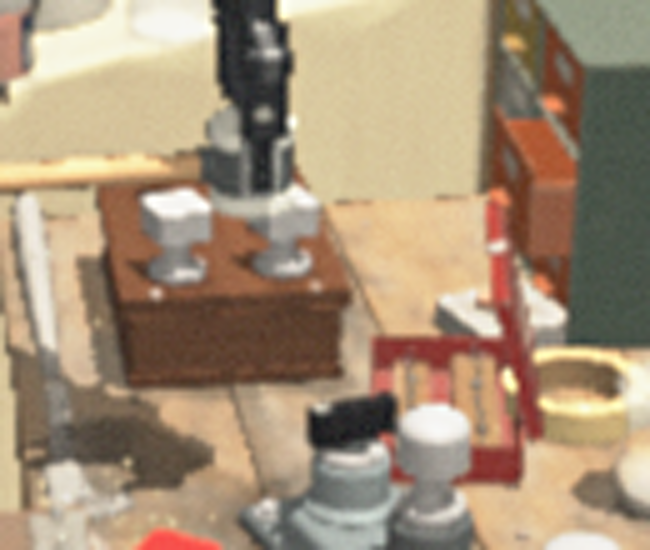

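step_arm:
  steps:
    - [1, 0.025, -0.009, 0, 0, 0, 0]
    - [1, 0.033, -0.0115, 0, 0, 0, 0]
    - [1, 0.033, -0.0115, 0, 0, 0, 0]
    - [1, 0.033, -0.0115, 0, 0, 0, 0]
    - [1, 0.033, -0.0115, 0, 0, 0, 0]
    - [1, 0.033, -0.0115, 0, 0, 0, 0]
    - [1, 0, 0, 0, 0, 0, 0]
    - [1, 0, 0, 0, 0, 0, 0]

```text
time_s: 38.28
position: [0.5213, -0.1492, 0.1948]
orientation: [2.245, -2.191, -0.008]
force: [-0.9, -0.1, -4.7]
width: 0.0527
```

```bash
python3 - <<'E'
from m import *
go(0.524,-0.148,0.17)
c=cam('side','s33.png')
cv2.imwrite('pics/s33a.png',cv2.resize(c['img'][150:260,290:420],None,fx=5,fy=5,interpolation=cv2.INTER_CUBIC))
E
```

```text
pos [ 0.5213 -0.1492  0.1948] xang -88.6 tilt [-6.4e-03  4.0e-04 -1.0e+00] j [ 8.200e-02  1.730e-01 -3.290e-01 -1.000e-03 -1.075e+00  1.514e+00] t 38.28 F [-0.9 -0.1 -4.7] w 0.0527
tool shift mm (after turn) [-1.1 -2.9 24.8]
```

View pics/s33a.png

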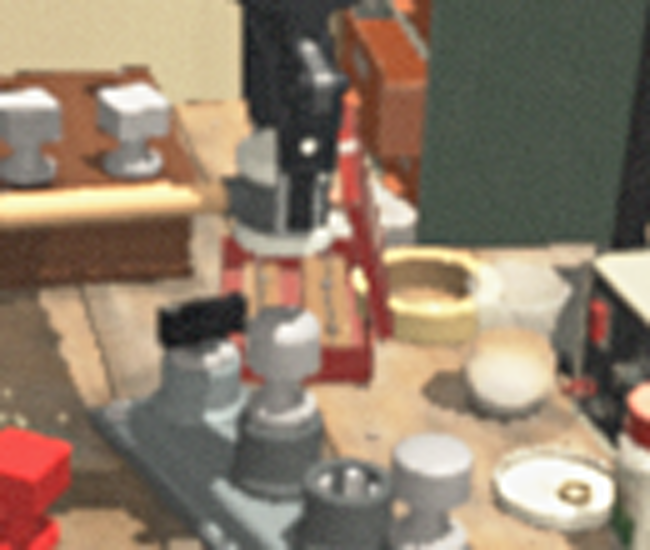

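step_arm:
  steps:
    - [1, -0.001, -0.002, 0.01, 0, 0, 0]
    - [1, 0, 0, 0.01, 0, 0, 0]
    - [1, 0, 0, 0.005, 0, 0, 0]
    - [1, 0, 0, 0, 0, 0, 0]
    - [1, 0, 0, 0, 0, 0, 0]

```text
time_s: 38.75
position: [0.5245, -0.1459, 0.1732]
orientation: [2.253, -2.188, -0.001]
force: [-0.1, 0.5, -4.1]
width: 0.0528
```

step_arm:
  steps:
    - [1, 0, 0, 0.003, 0, 0, 0]
    - [1, 0, 0, 0.003, 0, 0, 0]
    - [1, 0, 0, 0, 0, 0, 0]

```text
time_s: 39.0
position: [0.5247, -0.1464, 0.1674]
orientation: [-2.253, 2.19, 0.0]
force: [-0.5, 0.0, -3.3]
width: 0.0524
```

step_arm:
  steps:
    - [1, 0.001, 0, 0.003, 0, 0, 0]
    - [1, 0, 0, 0.002, 0, 0, 0]
    - [1, 0, 0, 0, 0, 0, 0]

```text
time_s: 39.25
position: [0.5246, -0.1476, 0.1623]
orientation: [2.252, -2.19, -0.001]
force: [0.4, -0.2, -4.8]
width: 0.0524
```

step_arm:
  steps:
    - [1, 0, 0, 0.002, 0, 0, 0]
    - [1, 0, 0, 0.001, 0, 0, 0]
    - [1, 0, 0, 0, 0, 0, 0]

```text
time_s: 39.5
position: [0.5248, -0.1476, 0.1595]
orientation: [2.252, -2.19, -0.0]
force: [-0.2, 0.2, -4.3]
width: 0.0526
```

step_arm:
  steps:
    - [1, 0, 0, 0.002, 0, 0, 0]
    - [1, 0, 0, 0.001, 0, 0, 0]
    - [1, 0, 0, 0, 0, 0, 0]

```text
time_s: 39.75
position: [0.5248, -0.1475, 0.1564]
orientation: [2.253, -2.19, -0.0]
force: [0.3, -0.1, -4.5]
width: 0.0522
```

step_arm:
  steps:
    - [1, 0, 0, 0.002, 0, 0, 0]
    - [1, 0, 0, 0.001, 0, 0, 0]
    - [1, 0, 0, 0, 0, 0, 0]

```text
time_s: 40.0
position: [0.5247, -0.1475, 0.1534]
orientation: [2.253, -2.189, -0.001]
force: [0.8, -0.4, -4.0]
width: 0.0526
```

step_arm:
  steps:
    - [1, 0, 0, 0.001, 0, 0, 0]
    - [1, 0, 0, 0.001, 0, 0, 0]
    - [1, 0, 0, 0, 0, 0, 0]

```text
time_s: 40.25
position: [0.5248, -0.1475, 0.1515]
orientation: [2.253, -2.19, -0.0]
force: [0.8, -0.5, -4.9]
width: 0.0524
```

```bash
python3 - <<'E'
from m import *
go(0.524,-0.148,0.17)
c=cam('side','s34.png')
cv2.imwrite('pics/s34a.png',cv2.resize(c['img'][170:250,310:390],None,fx=7,fy=7,interpolation=cv2.INTER_CUBIC))
E
```

```text
pos [ 0.5248 -0.1475  0.1515] xang -88.37 tilt [-2.e-04  0.e+00 -1.e+00] j [ 0.085  0.214 -0.386 -0.    -0.971  1.514] t 40.25 F [ 0.8 -0.5 -4.9] w 0.0524
tool shift mm (after turn) [  0.5   0.8 -18.5]
```

View pics/s34a.png

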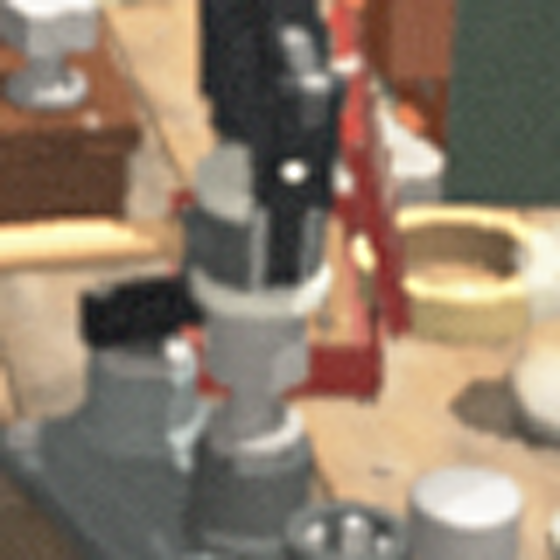

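step_arm:
  steps:
    - [1, 0, 0, 0.001, 0, 0, 0]
    - [1, 0, 0, 0.001, 0, 0, 0]
    - [1, 0, 0, 0, 0, 0, 0]

```text
time_s: 40.55
position: [0.5252, -0.1476, 0.1499]
orientation: [-2.253, 2.189, -0.001]
force: [0.9, -0.0, -2.6]
width: 0.0528
```

step_arm:
  steps:
    - [1, 0, 0, 0.001, 0, 0, 0]
    - [1, 0, 0, 0.001, 0, 0, 0]
    - [1, 0, 0, 0, 0, 0, 0]

```text
time_s: 40.8
position: [0.5252, -0.1476, 0.148]
orientation: [-2.253, 2.189, -0.001]
force: [-0.2, 0.0, 0.5]
width: 0.0523
```

step_arm:
  steps:
    - [1, 0, 0, 0.001, 0, 0, 0]
    - [1, 0, 0, 0, 0, 0, 0]

```text
time_s: 40.97
position: [0.5252, -0.1476, 0.147]
orientation: [-2.253, 2.189, -0.001]
force: [-0.2, 1.2, 1.8]
width: 0.0528
```

step_arm:
  steps:
    - [1, 0, 0, 0.001, 0, 0, 0]
    - [1, 0, 0, 0, 0, 0, 0]

```text
time_s: 41.13
position: [0.5253, -0.1476, 0.1464]
orientation: [-2.253, 2.189, -0.001]
force: [-0.9, 0.9, 5.6]
width: 0.0525
```

step_arm:
  steps:
    - [1, 0, 0, 0.001, 0, 0, 0]
    - [1, 0, 0, 0, 0, 0, 0]

```text
time_s: 41.3
position: [0.5255, -0.1477, 0.1462]
orientation: [-2.253, 2.189, -0.002]
force: [-3.0, 1.8, 12.3]
width: 0.0522
```

step_arm:
  steps:
    - [1, 0, 0, 0.001, 0, 0, 0]
    - [1, 0, 0, 0, 0, 0, 0]

```text
time_s: 41.47
position: [0.5257, -0.1477, 0.1461]
orientation: [-2.253, 2.188, -0.004]
force: [-5.9, 3.0, 18.6]
width: 0.0524
```

```bash
python3 - <<'E'
from m import *
go(0.524,-0.148,0.17)
c=cam('side','s35.png')
cv2.imwrite('pics/s35a.png',cv2.resize(c['img'][170:250,310:390],None,fx=7,fy=7,interpolation=cv2.INTER_CUBIC))
E
```

```text
pos [ 0.5257 -0.1477  0.1461] xang -88.32 tilt [ 2.3e-03 -9.0e-04 -1.0e+00] j [ 8.600e-02  2.190e-01 -3.940e-01  1.000e-03 -9.560e-01  1.514e+00] t 41.47 F [-5.9  3.  18.6] w 0.0524
tool shift mm (after turn) [  0.2   1.6 -23.9]
```

View pics/s35a.png

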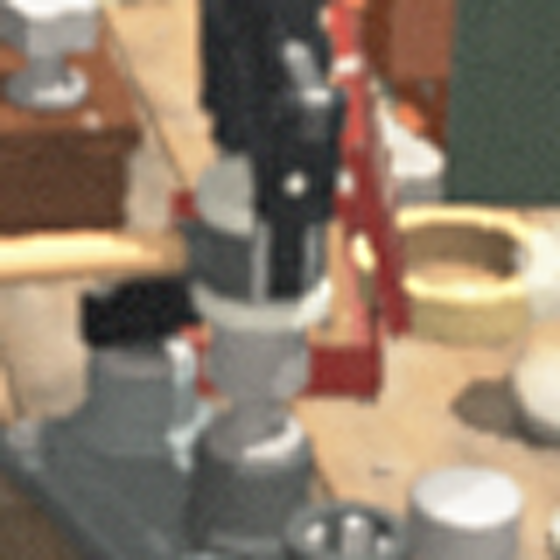

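step_arm:
  steps:
    - [1, 0, 0, -0.01, 0, 0, 0]
    - [1, 0, 0, -0.03, 0, 0, 0]
    - [1, 0, 0, -0.02, 0, 0, 0]
    - [1, 0, 0, 0, 0, 0, 0]

```text
time_s: 41.85
position: [0.5269, -0.1478, 0.2076]
orientation: [-2.251, 2.187, -0.007]
force: [0.8, 0.9, -4.5]
width: 0.0526
```

```bash
python3 - <<'E'
from m import *
go(0.524,-0.148,0.17)
c=cam('side','s36.png')
cv2.imwrite('pics/s36a.png',cv2.resize(c['img'][200:270,320:400],None,fx=9,fy=8,interpolation=cv2.INTER_CUBIC))
b=cv2.imread('pics/s29.png')
cv2.imwrite('pics/s36b.png',cv2.resize(b[200:270,320:400],None,fx=9,fy=8,interpolation=cv2.INTER_CUBIC))
E
```

```text
pos [ 0.5269 -0.1478  0.2076] xang -88.34 tilt [ 5.6e-03 -6.0e-04 -1.0e+00] j [ 8.500e-02  1.630e-01 -3.110e-01  1.000e-03 -1.091e+00  1.514e+00] t 41.85 F [ 0.8  0.9 -4.5] w 0.0526
tool shift mm (after turn) [ 0.1  3.1 37.6]
```

View pics/s36a.png

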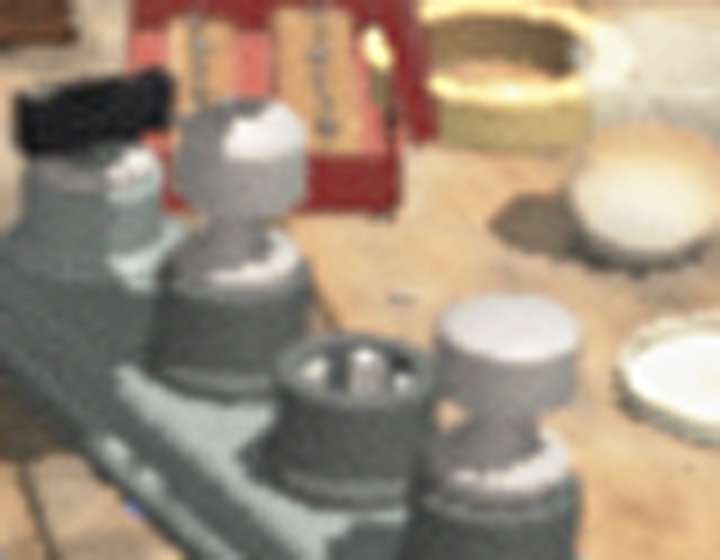

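View pics/s36b.png

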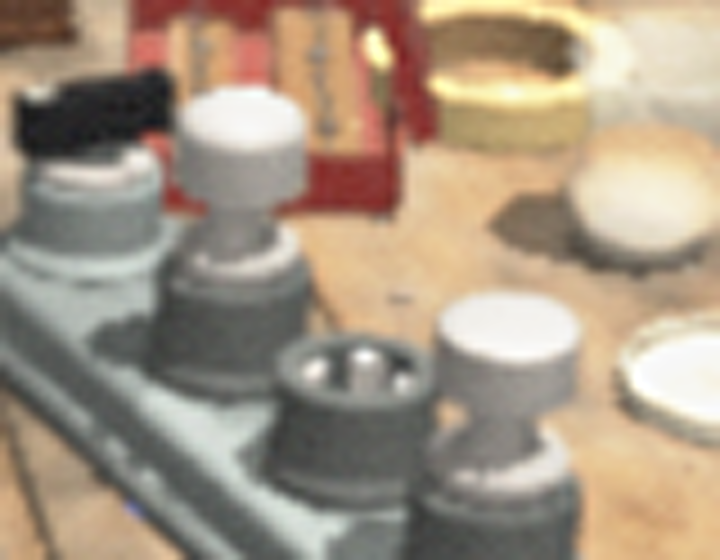

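```bash
python3 - <<'E'
import cv2,numpy as np
r=[]
for f in ['s0.png' ,'s29.png','s36.png']:
    f='side0.png' if f=='s0.png' else f
    r.append(cv2.resize(cv2.imread('pics/'+f)[212:246,334:360],None,fx=10,fy=16,interpolation=cv2.INTER_CUBIC))
cv2.imwrite('pics/cmp.png',np.hstack(r))
E
```

```text
(no output)
```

View pics/cmp.png

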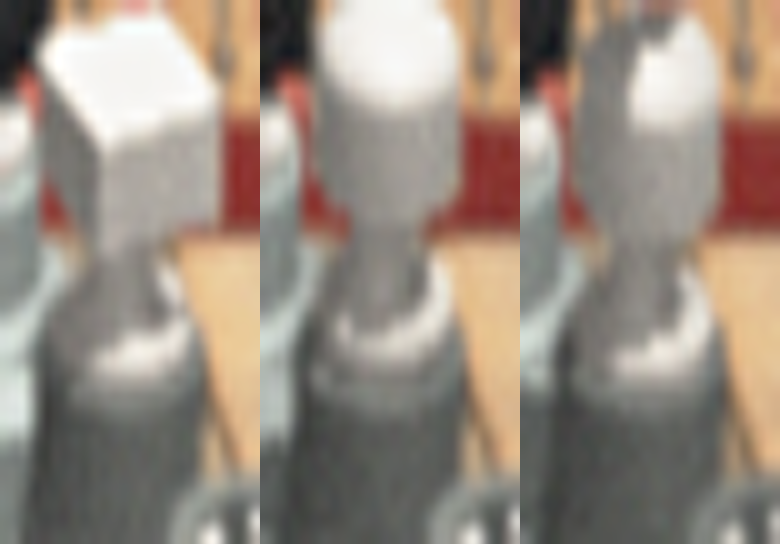

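```bash
python3 - <<'E'
from m import *
go(0.5662,-0.292,0.17)
E
```

```text
pos [ 0.5258 -0.1474  0.2053] xang -88.38 tilt [ 3.2e-03  4.0e-04 -1.0e+00] j [ 0.085  0.165 -0.314 -0.    -1.089  1.514] t 41.9 F [ 0.3  0.3 -5.7] w 0.0523
tool shift mm (after turn) [145.7 -36.2  35.3]
```

step_arm:
  steps:
    - [1, 0.026, -0.006, 0, 0, 0, 0]
    - [1, 0.035, -0.009, 0, 0, 0, 0]
    - [1, 0.035, -0.009, 0, 0, 0, 0]
    - [1, 0.03, -0.008, 0, 0, 0, 0]
    - [1, 0.02, -0.004, 0, 0, 0, 0]
    - [1, 0, 0, 0.015, 0, 0, 0]
    - [1, 0, 0, 0.015, 0, 0, 0]
    - [1, 0, 0, 0, 0, 0, 0]
    - [1, 0, 0, 0, 0, 0, 0]

```text
time_s: 42.65
position: [0.5635, -0.2921, 0.1712]
orientation: [2.25, -2.189, -0.007]
force: [0.3, 0.0, -4.2]
width: 0.0525
```

```bash
python3 - <<'E'
from m import *
go(0.5662,-0.292,0.155)
c=cam('side','s37.png')
cv2.imwrite('pics/s37a.png',cv2.resize(c['img'][190:270,330:410],None,fx=7,fy=7,interpolation=cv2.INTER_CUBIC))
E
```

```text
pos [ 0.5635 -0.2921  0.1712] xang -88.4 tilt [-0.0048  0.0014 -1.    ] j [-1.720e-01  3.390e-01 -1.600e-01 -1.000e-03 -1.077e+00  1.771e+00] t 42.65 F [ 0.3  0.  -4.2] w 0.0525
tool shift mm (after turn) [ 0.  -2.8 16.2]
```

View pics/s37a.png

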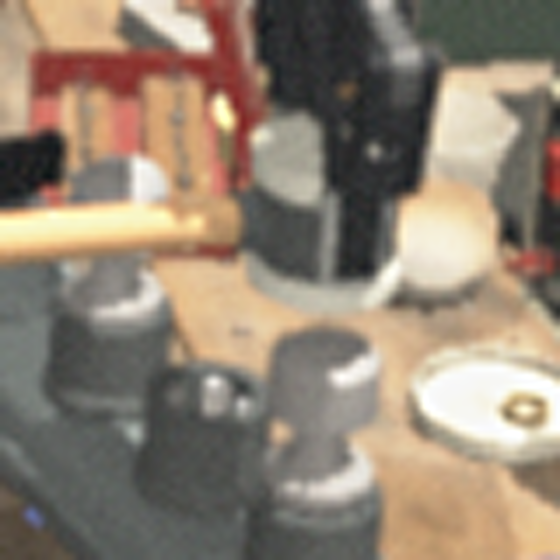

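step_arm:
  steps:
    - [1, 0, -0.002, 0.006, 0, 0, 0]
    - [1, 0, 0, 0.006, 0, 0, 0]
    - [1, 0, 0, 0.004, 0, 0, 0]
    - [1, 0, 0, 0, 0, 0, 0]
    - [1, 0, 0, 0, 0, 0, 0]

```text
time_s: 43.12
position: [0.5669, -0.2922, 0.1575]
orientation: [2.253, -2.189, -0.001]
force: [0.2, 0.9, -4.4]
width: 0.0527
```

step_arm:
  steps:
    - [1, 0, 0, 0.001, 0, 0, 0]
    - [1, 0, 0, 0.001, 0, 0, 0]
    - [1, 0, 0, 0, 0, 0, 0]

```text
time_s: 43.37
position: [0.567, -0.2924, 0.1558]
orientation: [-2.253, 2.19, -0.0]
force: [-1.0, 0.1, -4.4]
width: 0.0527
```

step_arm:
  steps:
    - [1, 0, 0, 0.001, 0, 0, 0]
    - [1, 0, 0, 0.001, 0, 0, 0]
    - [1, 0, 0, 0, 0, 0, 0]

```text
time_s: 43.62
position: [0.5669, -0.2924, 0.1535]
orientation: [2.253, -2.19, -0.0]
force: [-0.1, -0.1, -4.6]
width: 0.0528
```

step_arm:
  steps:
    - [1, 0, 0, 0.001, 0, 0, 0]
    - [1, 0, 0, 0.001, 0, 0, 0]
    - [1, 0, 0, 0, 0, 0, 0]

```text
time_s: 43.87
position: [0.5669, -0.2923, 0.1514]
orientation: [2.253, -2.19, -0.001]
force: [-0.1, -0.4, -4.7]
width: 0.0525
```

step_arm:
  steps:
    - [1, 0, 0, 0.001, 0, 0, 0]
    - [1, 0, 0, 0.001, 0, 0, 0]
    - [1, 0, 0, 0, 0, 0, 0]

```text
time_s: 44.12
position: [0.5669, -0.2923, 0.1495]
orientation: [2.253, -2.19, -0.0]
force: [-0.4, 0.2, -4.8]
width: 0.0527
```

step_arm:
  steps:
    - [1, 0, 0, 0.001, 0, 0, 0]
    - [1, 0, 0, 0, 0, 0, 0]
    - [1, 0, 0, 0, 0, 0, 0]

```text
time_s: 44.37
position: [0.567, -0.2924, 0.1487]
orientation: [2.253, -2.19, -0.0]
force: [-0.6, -0.3, -4.2]
width: 0.0524
```

step_arm:
  steps:
    - [1, 0, 0, 0.001, 0, 0, 0]
    - [1, 0, 0, 0, 0, 0, 0]
    - [1, 0, 0, 0, 0, 0, 0]

```text
time_s: 44.62
position: [0.567, -0.2924, 0.1477]
orientation: [2.253, -2.19, -0.0]
force: [-0.1, -0.2, -3.9]
width: 0.0529
```

step_arm:
  steps:
    - [1, 0, 0, 0.001, 0, 0, 0]
    - [1, 0, 0, 0, 0, 0, 0]

```text
time_s: 44.78
position: [0.567, -0.2924, 0.1466]
orientation: [2.253, -2.19, -0.0]
force: [0.5, 0.2, -4.2]
width: 0.0524
```

step_arm:
  steps:
    - [1, 0, 0, 0.001, 0, 0, 0]
    - [1, 0, 0, 0, 0, 0, 0]

```text
time_s: 44.95
position: [0.5671, -0.2924, 0.1456]
orientation: [2.253, -2.19, 0.0]
force: [0.5, -0.1, -4.0]
width: 0.0523
```

step_arm:
  steps:
    - [1, 0, 0, 0.001, 0, 0, 0]
    - [1, 0, 0, 0, 0, 0, 0]

```text
time_s: 45.12
position: [0.5673, -0.2925, 0.145]
orientation: [-2.253, 2.189, -0.001]
force: [0.3, 0.1, -1.5]
width: 0.0526
```

step_arm:
  steps:
    - [1, 0, 0, 0.001, 0, 0, 0]
    - [1, 0, 0, 0, 0, 0, 0]

```text
time_s: 45.28
position: [0.5672, -0.2925, 0.1441]
orientation: [-2.253, 2.189, -0.001]
force: [-0.1, 0.3, 0.6]
width: 0.053
```

step_arm:
  steps:
    - [1, 0, 0, 0.001, 0, 0, 0]
    - [1, 0, 0, 0.001, 0, 0, 0]
    - [1, 0, 0, 0, 0, 0, 0]

```text
time_s: 45.53
position: [0.5673, -0.2925, 0.142]
orientation: [-2.253, 2.189, -0.001]
force: [-0.5, 0.2, 1.4]
width: 0.0527
```

step_arm:
  steps:
    - [1, 0, 0, 0.001, 0, 0, 0]
    - [1, 0, 0, 0, 0, 0, 0]

```text
time_s: 45.7
position: [0.5673, -0.2925, 0.141]
orientation: [-2.253, 2.189, -0.001]
force: [0.0, -0.2, 2.9]
width: 0.0528
```

step_arm:
  steps:
    - [1, 0, 0, 0.001, 0, 0, 0]
    - [1, 0, 0, 0, 0, 0, 0]

```text
time_s: 45.87
position: [0.5674, -0.2926, 0.1406]
orientation: [-2.253, 2.189, -0.002]
force: [-1.7, 1.4, 6.1]
width: 0.0525
```

step_arm:
  steps:
    - [1, 0, 0, 0.001, 0, 0, 0]
    - [1, 0, 0, 0, 0, 0, 0]

```text
time_s: 46.03
position: [0.5675, -0.2926, 0.1405]
orientation: [-2.253, 2.189, -0.003]
force: [-2.8, 2.0, 13.2]
width: 0.0522
```

step_arm:
  steps:
    - [1, 0, 0, 0.001, 0, 0, 0]
    - [1, 0, 0, 0, 0, 0, 0]

```text
time_s: 46.2
position: [0.5676, -0.2927, 0.1405]
orientation: [-2.253, 2.188, -0.004]
force: [-4.1, 3.7, 17.3]
width: 0.0524
```

step_arm:
  steps:
    - [1, 0, 0, -0.01, 0, 0, 0]
    - [1, 0, 0, -0.03, 0, 0, 0]
    - [1, 0, 0, -0.03, 0, 0, 0]
    - [1, 0, 0, 0, 0, 0, 0]

```text
time_s: 46.53
position: [0.5694, -0.2935, 0.2135]
orientation: [-2.252, 2.187, -0.011]
force: [1.9, -1.1, -2.9]
width: 0.0529
```

```bash
python3 - <<'E'
from m import *
go(0.4514,0.0407,0.205)
c=cam('side','s38.png')
r=[]
for f in ['side0.png' ,'s29.png','s38.png']:
    r.append(cv2.resize(cv2.imread('pics/'+f)[236:276,362:392],None,fx=8,fy=14,interpolation=cv2.INTER_CUBIC))
cv2.imwrite('pics/cmp2.png',np.hstack(r))
E
```

```text
pos [ 0.5694 -0.2935  0.2135] xang -88.33 tilt [ 0.007  -0.0031 -1.    ] j [-0.171  0.309 -0.102  0.002 -1.152  1.77 ] t 46.53 F [ 1.9 -1.1 -2.9] w 0.0529
tool shift mm (after turn) [-337.5  108.3    6.7]
```

View pics/cmp2.png

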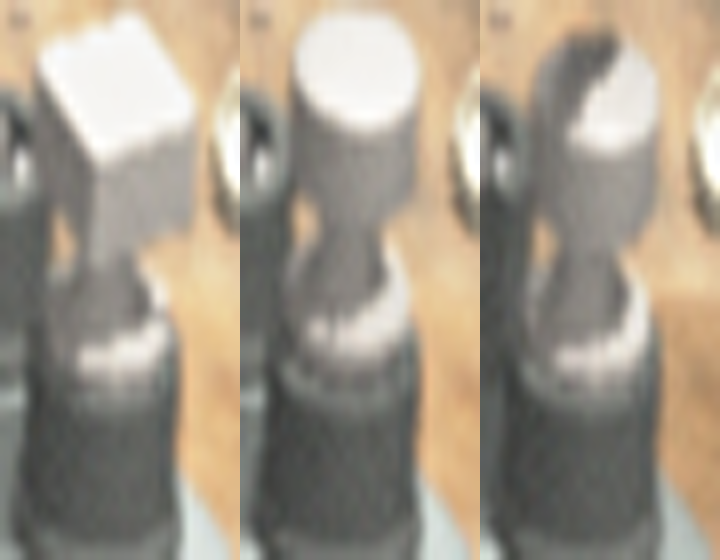

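step_arm:
  steps:
    - [1, -0.028, 0.009, 0, 0, 0, 0]
    - [1, -0.038, 0.0125, 0, 0, 0, 0]
    - [1, -0.038, 0.0125, 0, 0, 0, 0]
    - [1, -0.038, 0.0125, 0, 0, 0, 0]
    - [1, -0.038, 0.0125, 0, 0, 0, 0]
    - [1, -0.038, 0.0125, 0, 0, 0, 0]
    - [1, -0.038, 0.0125, 0, 0, 0, 0]
    - [1, -0.038, 0.0125, 0, 0, 0, 0]
    - [1, -0.038, 0.012, 0, 0, 0, 0]
    - [1, -0.006, 0, 0, 0, 0, 0]

```text
time_s: 47.42
position: [0.4461, 0.0463, 0.2065]
orientation: [2.256, -2.186, -0.004]
force: [-0.4, -0.3, -4.4]
width: 0.0529
```

step_arm:
  steps:
    - [1, 0, 0, 0, 0, 0, 0]
    - [1, 0, 0, 0, 0, 0, 0]

```text
time_s: 47.58
position: [0.4481, 0.0428, 0.2067]
orientation: [2.253, -2.186, -0.002]
force: [-0.2, -1.1, -4.6]
width: 0.0527
```

```bash
python3 - <<'E'
from m import *
go(0.4514,0.0407,0.0105)
c=cam('side','s39.png')
cv2.imwrite('pics/s39a.png',cv2.resize(c['img'][130:240,260:390],None,fx=5,fy=5,interpolation=cv2.INTER_CUBIC))
E
```

```text
pos [0.4481 0.0428 0.2067] xang -88.27 tilt [-2.e-03 -5.e-04 -1.e+00] j [ 5.350e-01  0.000e+00 -4.950e-01 -1.000e-03 -1.078e+00  1.066e+00] t 47.58 F [-0.2 -1.1 -4.6] w 0.0527
tool shift mm (after turn) [  2.1  -3.7 196.2]
```

View pics/s39a.png

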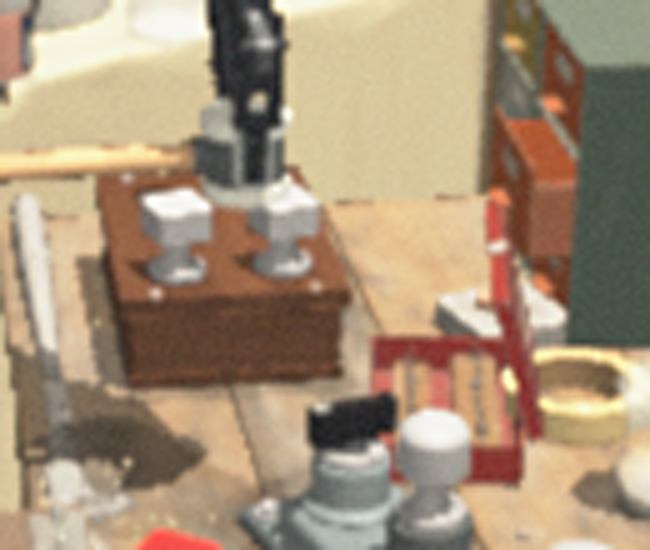

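step_arm:
  steps:
    - [1, 0.001, -0.002, 0.02, 0, 0, 0]
    - [1, 0, 0, 0.035, 0, 0, 0]
    - [1, 0, 0, 0.035, 0, 0, 0]
    - [1, 0, 0, 0.035, 0, 0, 0]
    - [1, 0, 0, 0.03, 0, 0, 0]
    - [1, 0, 0, 0.015, 0, 0, 0]
    - [1, 0, 0, 0.005, 0, 0, 0]
    - [1, 0, 0, 0, 0, 0, 0]
    - [1, 0, 0, 0, 0, 0, 0]

```text
time_s: 48.38
position: [0.4516, 0.0409, 0.0331]
orientation: [2.251, -2.191, 0.0]
force: [-0.3, 0.5, -4.1]
width: 0.0527
```

```bash
python3 - <<'E'
from m import *
go(0.4514,0.0407,0.0105)
E
```

```text
pos [0.4516 0.0409 0.0331] xang -88.44 tilt [ 1.e-04 -3.e-04 -1.e+00] j [ 0.527  0.237 -0.713  0.    -0.62   1.071] t 48.38 F [-0.3  0.5 -4.1] w 0.0527
tool shift mm (after turn) [ 0.2  0.2 22.6]
```

step_arm:
  steps:
    - [1, 0, 0, 0.01, 0, 0, 0]
    - [1, 0, 0, 0.006, 0, 0, 0]
    - [1, 0, 0, 0.002, 0, 0, 0]
    - [1, 0, 0, 0, 0, 0, 0]
    - [1, 0, 0, 0, 0, 0, 0]

```text
time_s: 48.8
position: [0.4514, 0.0416, 0.0153]
orientation: [-2.252, 2.189, -0.0]
force: [0.2, 0.5, -4.7]
width: 0.0526
```

step_arm:
  steps:
    - [1, 0, 0, 0.002, 0, 0, 0]
    - [1, 0, 0, 0.001, 0, 0, 0]
    - [1, 0, 0, 0, 0, 0, 0]

```text
time_s: 49.05
position: [0.451, 0.0415, 0.0118]
orientation: [-2.253, 2.19, 0.0]
force: [-0.4, 0.5, -4.4]
width: 0.0526
```

step_arm:
  steps:
    - [1, 0, 0, 0.001, 0, 0, 0]
    - [1, 0, 0, 0.001, 0, 0, 0]
    - [1, 0, 0, 0, 0, 0, 0]

```text
time_s: 49.3
position: [0.4511, 0.0415, 0.01]
orientation: [-2.253, 2.189, -0.0]
force: [-1.0, -0.5, 0.6]
width: 0.0527
```

Face is on the bench (force rises at TCP 0.010). Release and rise.

step_arm:
  steps:
    - [0.5, 0, 0, 0, 0, 0, 0]
    - [0.15, 0, 0, 0, 0, 0, 0]
    - [0.1, 0, 0, 0, 0, 0, 0]
    - [0.1, 0, 0, 0, 0, 0, 0]
    - [0.1, 0, 0, -0.01, 0, 0, 0]
    - [0.1, 0, 0, -0.025, 0, 0, 0]
    - [0.1, 0, 0, -0.04, 0, 0, 0]
    - [0.1, 0, 0, -0.04, 0, 0, 0]
    - [0.1, 0, 0, -0.04, 0, 0, 0]
    - [0.1, 0, 0, -0.04, 0, 0, 0]

```text
time_s: 50.13
position: [0.4506, 0.0412, 0.207]
orientation: [-2.252, 2.189, -0.0]
force: [1.0, 1.6, -0.9]
width: 0.0768
```

step_arm:
  steps:
    - [0.1, -0.025, 0.02, -0.025, 0, 0, 0]
    - [0.1, -0.025, 0.02, -0.025, 0, 0, 0]
    - [0.1, -0.025, 0, -0.01, 0, 0, 0]
    - [0.1, 0, 0, 0, 0, 0, 0]
    - [0.1, 0, 0, 0, 0, 0, 0]
    - [0.1, 0, 0, 0, 0, 0, 0]

```text
time_s: 50.63
position: [0.4086, 0.1151, 0.2643]
orientation: [2.253, -2.188, -0.0]
force: [0.1, -0.5, -0.0]
width: 0.077
```

```bash
python3 - <<'E'
from m import *
go(0.45,0.04,0.2)
c=cam('side','s40.png'); d=cam('top','t40.png')
cv2.imwrite('pics/s40a.png',cv2.resize(c['img'][145:285,250:410],None,fx=4.2,fy=4.2,interpolation=cv2.INTER_CUBIC))
cv2.imwrite('pics/t40a.png',cv2.resize(d['img'][140:280,270:460],None,fx=4,fy=4,interpolation=cv2.INTER_CUBIC))
E
```

```text
pos [0.4086 0.1151 0.2643] xang -88.34 tilt [-6.e-04 -3.e-04 -1.e+00] j [ 0.743 -0.093 -0.446 -0.    -1.219  0.857] t 50.63 F [ 0.1 -0.5 -0. ] w 0.077
tool shift mm (after turn) [ 76.3 -39.3  64.3]
```

View pics/s40a.png

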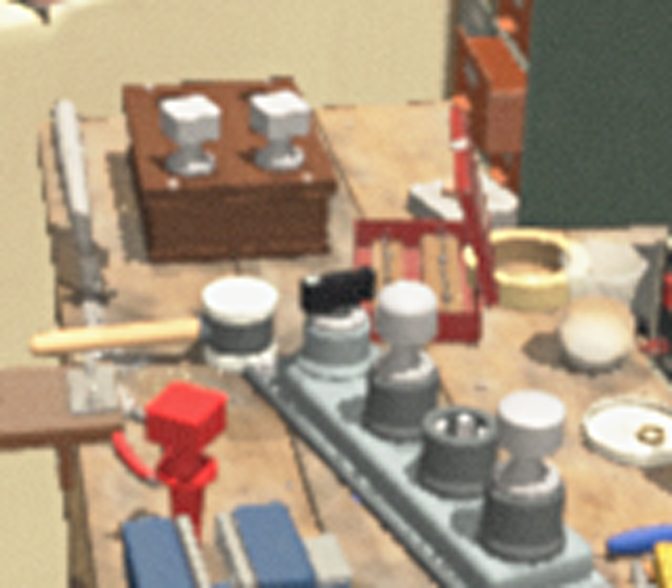

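View pics/t40a.png

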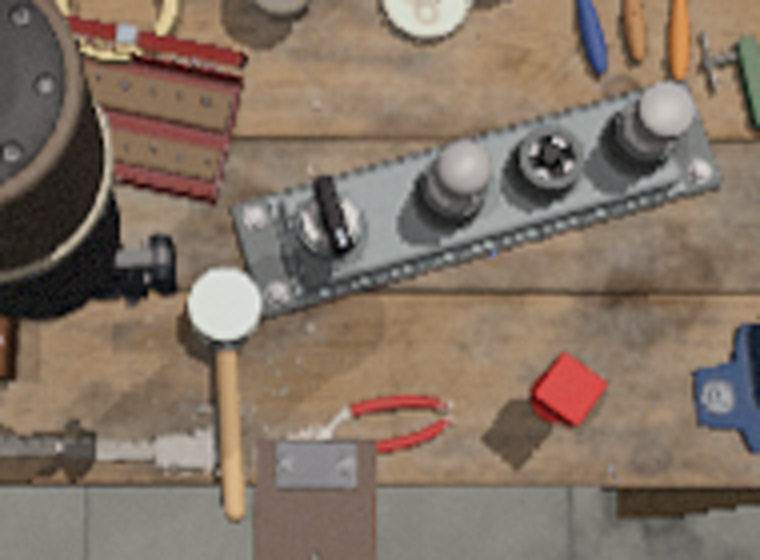

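```bash
python3 - <<'E'
from m import *
r=[]
for f in ['side0.png','s40.png']:
    im=cv2.imread('pics/'+f)
    r.append(np.vstack([cv2.resize(im[212:246,334:360],(320,290),interpolation=cv2.INTER_CUBIC),cv2.resize(im[238:272,362:388],(320,290),interpolation=cv2.INTER_CUBIC)]))
cv2.imwrite('pics/cmp3.png',np.hstack(r))
im=cv2.imread('pics/s40.png'); cv2.imwrite('pics/s40r.png',cv2.resize(im[155:200,275:335],None,fx=11,fy=11,interpolation=cv2.INTER_CUBIC))
c=robot.read_camera('side')
for x,y in [(.5,.219),(.425,.219)]:
    for h in(0.07,.123): print(((proj(c,(x,y,h))-[275,155])*11).round())
E
```

```text
[453. 310.]
[454. 155.]
[219. 323.]
[217. 167.]
```

View pics/cmp3.png

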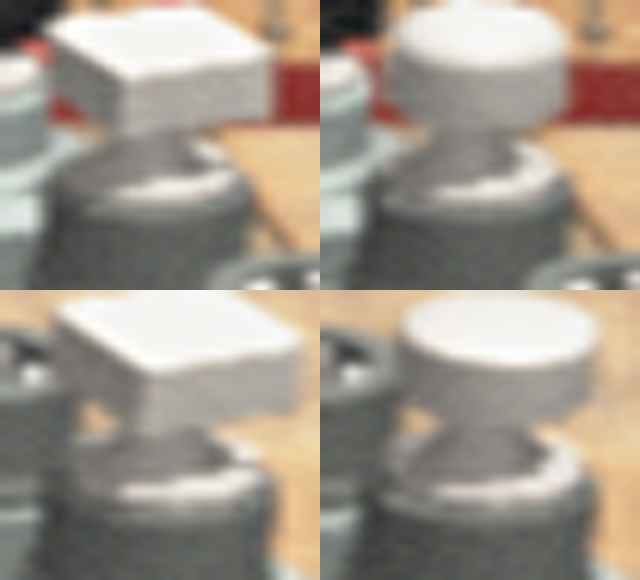

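View pics/s40r.png

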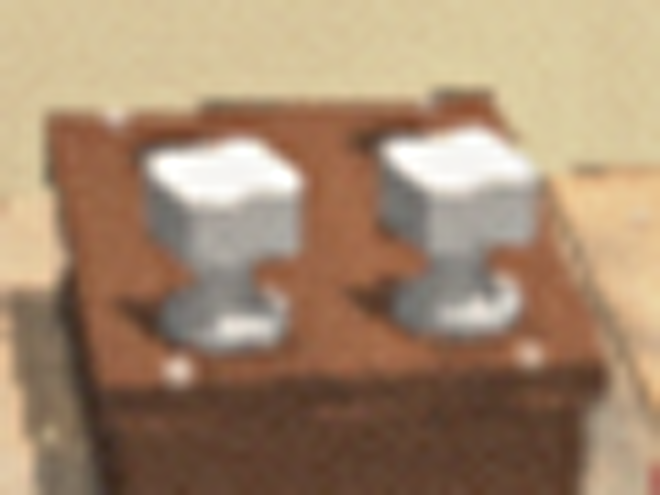

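```bash
python3 - <<'E'
from m import *
print(robot.sign_off(), robot.observe()['time_s'])
E
```

```text
the job is handed in; nothing more can be done
the job is handed in; nothing more can be done
```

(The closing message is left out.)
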